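Lay a sealed bottle down for a side-crush test

TASK

Lay the tall square bottle that stands on the aluminium loading bed gently down onto its side, with its cap pointing away from the steel stop, letting it down with the fingers all the way rather than letting it fall. Then push it along the bed until its foot is flush against the stop. Only push and support it with the fingers: do not grip, lift or carry it, and leave everything else on the bench where it is.

Things in the scene. Friction and masses are not known exactly. Their poses are not given: they have to be found in the camera images.
- bottle: Tall closed bottle of square section, white plastic, 195 mm high, 0.25 to 0.5 kg. Body 60 x 60 mm up to 145 mm, then a sloping shoulder, neck and round cap. Origin: centre of its foot; z up its axis to the cap; x, y square to its flat sides. Starts upright on the bed, y towards the stop within 6 degrees, foot 10 to 45 mm clear of the stop. Tipped, it balances at about 20 degrees; pushed slowly at the cap, its foot does not slip.
- cap_top (a point): Centre of the flat top of the square bottle's cap, 195 mm above the middle of its foot. The cap is a cylinder 36 mm across, from 165 to 195 mm; below it a neck 28 mm across (158 to 165 mm).
- bed: Fixed flat aluminium bed with a steel stop bar across one end. Origin on the bench under the bed; z up; y along the bed towards the stop. 100 mm wide (x -50 to 50 mm), top 30 mm above the bench, open end without wall at y = -120 mm. Stop bar: face at y = +120 mm, 15 mm thick, 100 mm wide, top 75 mm above the bench.
- stop_face (a point): Middle of the lower edge of the stop's face, at bed-top height (bed frame 0, 120, 30 mm). A bottle laid straight down away from the stop has its foot some 70 to 105 mm from this face, and its cap overhangs the bed's open end.
- round_bottle: Bystander: round white bottle, 58 mm across, 195 mm high, standing on the bench beside the bed, on the side far from the robot. Origin: centre of its underside.
- jar: Bystander: glass jar with steel lid, 64 mm across, 75 mm high, beside the bed, on the side far from the robot (may have changed places with the round bottle). Origin: centre of its underside.
- weight: Bystander: steel calibration weight, 38 mm across, 64 mm high, beside the bed on the robot's side. Origin: centre of its underside.
- probe: Bystander: aluminium compression probe standing on its 45 mm disc, 60 mm high, beside the bed on the robot's side (may have changed places with the weight). Origin: centre of its underside.
- beaker: Bystander: empty glass beaker, 90 mm across, 110 mm high, to the left of the bed. Origin: centre of its underside.
- mouse: Bystander: black computer mouse, 105 x 62 x 34 mm, near the right of the bench. Origin: centre of its underside.
- spatula: Bystander: spatula lying flat on the right of the bench. Origin: underside, on its long axis x.
There are look-alikes about, which are no part of the job. Leave any turquoise look-alike of the bottle alone.

How it is judged:
By the outcome, as a careful person would: the job done as asked, in the order asked, and still so for the second after the job is handed in, with the robot touching nothing.
It also fails if it takes over 51 s, if anything falls off the work surface, if the arm or the gripper's body presses on something with over 40 N, if the wrist force passes 120 N, or if a joint passes its speed limit or range.

ROBOT

A 7-joint arm with a two-finger parallel gripper is mounted at the origin on the work surface. World frame = base frame: x ahead of the robot, y to its left, z up, the work surface at z = 0. Lengths are in m, angles in degrees, forces in N, time in s.
With the tool pointing down it reaches from about 0.425 to 0.875 m from the base axis. Payload 4.7 kg.
Tool frame: the origin (TCP) lies at the very end of the fingers, on their centre line; the grasp point (between the pads) lies env.grip_point_offset behind it (env.grip_point_offset is the distance from the TCP to the grasp point, in m); z points along the fingers, y is the direction in which the jaws open and shut (so a half turn about z gives the same grasp; the last joint's range is limited). The gripper opens to 87 mm and grips with 3 to 60 N. Pads are 19 mm wide; open, the fingers measure 117 mm over their backs; the gripper's body (75 mm by 190 mm) begins 51 mm behind the grasp point.
Start: joints at [69.047, 18.392, -4.016, 83.108, 1.295, 78.541, -3.26], TCP at [0.241, -0.604, 0.192] pointing down, gripper open.
Joint ranges: [-163.93, 163.93], [-17.29, 119.83], [-79.2, 71.16], [3.27, 140.29], [-89.18, 269.18], [5.43, 117.66], [-154.24, 154.24]. Speed limits (degrees/s): [147.25, 147.25, 180, 180, 180, 180, 180].

INTERFACE

Orientations are given as [roll, pitch, yaw] about the fixed x, y, z axes, in that order (R = Rz(yaw) Ry(pitch) Rx(roll)).
In Python, from cell import env gives the robot as it stands.
- The arm moves only by the tool send_rows, never from a script. Its argument "plan" is a list of rows, each a list of 7 numbers: the finger opening in mm, from 0 to 87, then the shift along the tool's x, y, z in mm, then the turn, a rotation vector about the tool's x, y, z in rad. A call has 1 to 12 rows; each row shifts and turns the commanded pose from where the row before left it, along the tool's axes as they then stand; what a row does not reach is not made up. A row lasts 1/10 s, in which the tool goes at most 50 mm and 8.59 degrees, less where a joint would pass 70% of its speed; a pose out of reach is approached as far as the arm can. A call is refused whole if a number of a shift passes 50 or a number of a turn 0.15, either way. A call with a gripper value outside its range is refused whole. The fingers move at their own pace and stop on an object; "grip_force" is the grip in N (left out, the last holds). Time passes only in rows, so rows that do not move let the fingers close. It gives the time, the measured TCP pose, the force and the opening at its end, in the units of the state.
- env.get_obs(): the state, without advancing time (a new reading comes with each control period).
- env.read_camera(name): name is "scene" or "top" or "wrist"; returns the picture (384x512x3 uint8, red, green, blue); there is no depth.
- env.get_calibration(name): a dict with "fx", "fy", "cx", "cy" (pixels), "extrinsics" (4x4, takes a point from camera to world coordinates). Camera axes: x right, y down, z forward; pixel columns grow to the right and rows downward; lengths in m; the calibration is good to about 2 mm. A picture is of the moment at which its call begins: read the wrist's pose just before it. get_calibration takes no time and is no camera call; for the wrist camera it gives the pose at the moment of the call.
- env.sign_off(): hands the job in, once; it reports no verdict.
Trained networks look in the newest picture that a camera, given by its name, has taken for a name from the list of things; names that differ only in an ending like _2 or _b are one class to them, and where a whole thing is asked for, a point or a joint stands for the part that bears it (a point fixed in the world has none). Each returns a list of dicts, best first, with "confidence" (0 to 1); they miss things now and then, are a little off and sometimes report something else, mostly with a low value. They report only what shows in the picture. A call takes as long as a camera call. They do not tell look-alikes from the thing itself.
- env.regions_of(camera, query): "region" (384x512 bool, what is visible of it) and "rect" ([left, top, right, bottom] in pixels, round what is visible of it).
The state is a dict: "time_s": time; "qpos": joint angles; "joint_velocities": joint speeds; "effort": joint torques, N m; "tool_pos": TCP position; "tool_rot": TCP orientation; "force": force on the tool from outside, world axes, zero at the start; "wrist_torque": the same for the moment, N m; "grip_width": finger opening in m.
Only numpy, scipy, OpenCV 4.12 (cv2) and the standard library are available. Lean on these libraries where they do the work, as an engineer would, in place of code of your own. Each camera call takes 0.05 s, during which the arm holds its last target. There are 200 camera calls.

## Working session

There is one attempt and no reset: what is moved stays moved. The work goes in short steps, Python scripts to look and compute and a tool call to move; the robot and the scene stay as the last step left them, time stands still between calls to the robot, and variables do not carry over. Pictures are saved under pics/ and viewed, about 8 in all and at most 12, crops included, and the job is handed in when it is done.

Besides the shell and the picture viewer there is one more tool, called after "Call:" in YAML: its name, and indented under it one key for each argument. send_rows: Moves the arm, as the interface text tells. Its arguments: {"type":"object","properties":{"plan":{"type":"array"},"grip_force":{"type":"number"}},"required":["plan"]}

```bash
ls; mkdir -p pics
python3 - <<'E'
from cell import env
import cv2,numpy as np
o=env.get_obs();print({k:np.round(v,3) for k,v in o.items()},env.grip_point_offset)
for c in ["scene","top"]:
    im=env.read_camera(c);cv2.imwrite(f"pics/{c}0.png",im[...,::-1])
    k=env.get_calibration(c);print(c,k["fx"],k["cx"],k["cy"],np.round(k["extrinsics"],3).tolist())
    for q in ["bottle","cap_top","bed","round_bottle"]:
        print(q,[(np.round(d["confidence"],2),d["rect"]) for d in env.regions_of(c,q)])
a=cv2.imread("pics/scene0.png");b=cv2.imread("pics/top0.png")
cv2.imwrite("pics/both.png",cv2.resize(np.vstack([a,b]),None,fx=.78,fy=.78))
E
```

```text
pics
{'time_s': np.float64(0.0), 'qpos': array([69.049, 18.441, -4.014, 83.175,  1.295, 78.539, -3.261]), 'joint_velocities': array([ 0.084, -0.007, -0.001, -0.004,  0.125, -0.   , -0.036]), 'effort': array([ 1.0000e-03, -4.9129e+01, -4.0400e-01, -3.1252e+01, -6.4000e-02,
        4.4000e-02,  0.0000e+00]), 'tool_pos': array([ 0.241, -0.603,  0.191]), 'tool_rot': array([-1.7989e+02,  6.0000e-03,  2.1758e+01]), 'force': array([-0.016,  0.547, -0.086]), 'wrist_torque': array([ 0.057, -0.008,  0.024]), 'grip_width': np.float64(0.087)} 0.0187
scene 390.1394652938843 258.145744400445 189.85847426728574 [[-0.665, 0.642, -0.382, 1.01], [0.747, 0.561, -0.357, 0.404], [-0.015, -0.523, -0.852, 1.126], [0.0, 0.0, 0.0, 1.0]]
bottle [(np.float64(0.96), [266.6, 182.7, 293.2, 231.0]), (np.float64(0.71), [328.7, 192.5, 358.8, 237.9])]
cap_top [(np.float64(0.74), [332.8, 194.9, 362.3, 239.7]), (np.float64(0.67), [270.5, 182.4, 297.2, 233.6])]
bed [(np.float64(0.68), [223.8, 188.7, 312.3, 249.3])]
round_bottle [(np.float64(0.81), [221.1, 214.5, 242.0, 256.4]), (np.float64(0.2), [193.5, 118.3, 221.3, 144.9])]
top 494.24488174609763 255.21147232366994 196.84643807998918 [[0.014, -0.989, 0.146, 0.393], [-1.0, -0.016, -0.016, 0.001], [0.018, -0.145, -0.989, 1.392], [0.0, 0.0, 0.0, 1.0]]
bottle [(np.float64(0.83), [203.0, 181.1, 233.9, 220.6]), (np.float64(0.68), [72.5, 212.2, 116.8, 243.7]), (np.float64(0.62), [144.6, 237.2, 178.3, 268.1])]
cap_top [(np.float64(0.8), [201.8, 185.9, 230.0, 217.7]), (np.float64(0.63), [141.2, 235.2, 177.1, 262.0])]
bed [(np.float64(0.96), [190.8, 176.9, 286.8, 231.3]), (np.float64(0.32), [328.7, 167.6, 415.5, 235.1])]
round_bottle [(np.float64(0.78), [234.8, 139.9, 251.7, 167.1])]
```

View pics/both.png

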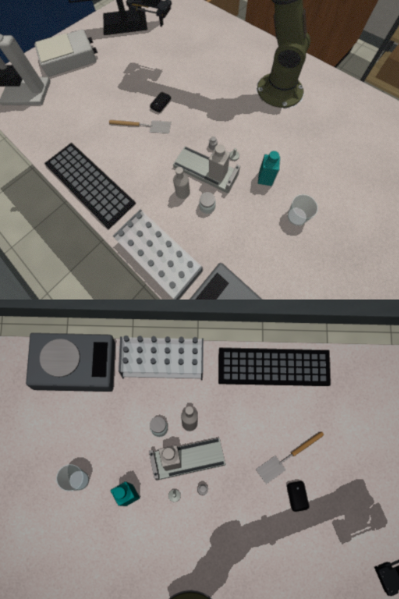

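The views show a white square bottle on the bed (top camera about px 218,200; scene about 280,207). There is a turquoise look-alike off the bed (top 161,252; scene 344,215) and a round white bottle (top 243,153). The one on the bed is the target. Next I'll enlarge it and measure.

```bash
cat > h.py <<'E'
from cell import env
import cv2,numpy as np
def onplane(k,uv,z):
    E=np.array(k["extrinsics"]);uv=np.atleast_2d(uv)
    d=np.c_[(uv[:,0]-k["cx"])/k["fx"],(uv[:,1]-k["cy"])/k["fy"],np.ones(len(uv))]@E[:3,:3].T
    return E[:3,3]+d*((z-E[2,3])/d[:,2])[:,None]
def proj(k,p):
    E=np.linalg.inv(k["extrinsics"]);p=np.atleast_2d(p)@E[:3,:3].T+E[:3,3]
    return np.c_[k["fx"]*p[:,0]/p[:,2]+k["cx"],k["fy"]*p[:,1]/p[:,2]+k["cy"]]
E
python3 - <<'E'
from h import *
T=env.read_camera("top");k=env.get_calibration("top")
for q in ["bed","weight","probe","jar","round_bottle"]:
    d=env.regions_of("top",q)
    if d:
        m=d[0]["region"].astype(np.uint8);r=d[0]["rect"]
        print(q,round(d[0]["confidence"],2),r,onplane(k,[(r[0]+r[2])/2,(r[1]+r[3])/2],.03).round(3))
        if q=="bed":
            b=cv2.boxPoints(cv2.minAreaRect(np.argwhere(m)[:,::-1].astype(np.float32)));print(b.round(1).tolist(),onplane(k,b,.03).round(3).tolist())
S=env.read_camera("scene")
a=cv2.resize(T[130:260,180:310],(520,520),interpolation=cv2.INTER_CUBIC)
b=cv2.resize(S[165:265,215:315],(520,520),interpolation=cv2.INTER_CUBIC)
cv2.imwrite("pics/crop1.png",cv2.resize(np.hstack([a,b]),(800,400))[...,::-1])
E
```

```text
bed 0.67 [192.6, 176.4, 287.7, 233.1] [[0.571 0.02  0.03 ]]
[[189.3000030517578, 192.8000030517578], [281.3999938964844, 172.60000610351562], [290.1000061035156, 212.3000030517578], [198.0, 232.5]] [[0.602, 0.162, 0.03], [0.663, -0.094, 0.03], [0.552, -0.119, 0.03], [0.492, 0.135, 0.03]]
weight 0.51 [252.5, 237.9, 267.3, 247.6] [[ 0.466 -0.036  0.03 ]]
probe 0.77 [217.0, 243.4, 231.3, 257.0] [[0.444 0.062 0.03 ]]
jar 0.85 [194.3, 149.0, 217.4, 177.5] [[0.686 0.119 0.03 ]]
round_bottle 0.88 [232.7, 137.9, 254.2, 167.7] [[0.718 0.014 0.03 ]]
```

View pics/crop1.png

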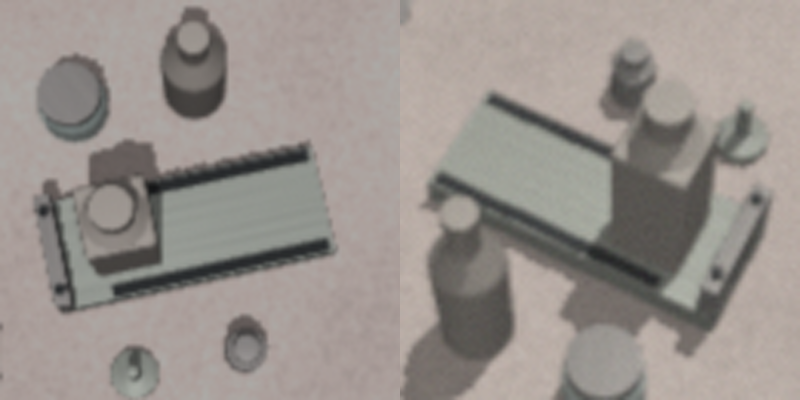

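Run:
```python
from h import *
from scipy.optimize import least_squares
kt,ks=env.get_calibration("top"),env.get_calibration("scene")
t=lambda x,y:(180+x*130/400,130+y*130/400); s=lambda x,y:(215+(x-400)/4,165+y/4)
# bed x: y=stop(+world y), z up -> bed x points to world +x (far)
obs=[(kt,t(310,143),(.05,-.12,.03)),(kt,t(335,250),(-.05,-.12,.03)),(kt,t(38,203),(.05,.135,.075)),(kt,t(60,308),(-.05,.135,.070)),
(ks,s(490,93),(-.05,-.12,.03)),(ks,s(768,190),(-.05,.135,.075)),(ks,s(718,290),(.05,.135,.075))]
def W(p,m):
    c,n=np.cos(p[2]),np.sin(p[2]);return [p[0]+c*m[0]-n*m[1],p[1]+n*m[0]+c*m[1],m[2]]
f=lambda p:np.concatenate([(proj(k,W(p,m))[0]-u) for k,u,m in obs])
r=least_squares(f,[.57,.02,.2],loss="soft_l1");p=r.x;print(p,np.degrees(p[2]),f(p).round(1))
ct=onplane(kt,t(112,208),.225)[0];cs=onplane(ks,s(668,105),.225)[0];print("cap",ct,cs)
c,n=np.cos(p[2]),np.sin(p[2])
for w in(ct,cs):print("in bed",np.array([[c,n],[-n,c]])@(w[:2]-p[:2]))
# overlay bed + bottle
img=[]
for cam,k in(("top",kt),("scene",ks)):
    im=env.read_camera(cam).copy();sc=5
    x0,y0=(180,150) if cam=="top" else (225,170)
    im=cv2.resize(im[y0:y0+90,x0:x0+115 if cam=="top" else x0+115],None,fx=sc,fy=sc,interpolation=cv2.INTER_CUBIC)
    def L(P,col):
        q=((proj(k,P)-[x0,y0]+.5)*sc*8).astype(np.int32);cv2.polylines(im,[q],True,col,1,cv2.LINE_AA,3)
    L([W(p,m) for m in[(.05,-.12,.03),(-.05,-.12,.03),(-.05,.12,.03),(.05,.12,.03)]],(255,0,0))
    L([W(p,m) for m in[(.05,.12,.075),(-.05,.12,.075),(-.05,.135,.075),(.05,.135,.075)]],(0,0,255))
    w=(ct+cs)/2
    for z in(.03,.175):
        L([[w[0]+.03*(c*a-n*b),w[1]+.03*(n*a+c*b),z] for a,b in((1,1),(1,-1),(-1,-1),(-1,1))],(0,255,0))
    L([[w[0]+.018*np.cos(a),w[1]+.018*np.sin(a),.225] for a in np.linspace(0,6.28,30)],(255,0,255))
    img.append(im)
o=np.vstack(img);cv2.imwrite("pics/ov.png",cv2.resize(o,None,fx=.66,fy=.66)[...,::-1])
```

```text
[0.57521864 0.01090295 0.24301718] 13.923858571028804 [ 0.6 -0.1  0.9 -0.4 -1.9 -1.8 -1.   0.4 -0.9 -1.8  1.4 -1.5  0.   0.2]
cap [0.56135234 0.07447718 0.225     ] [0.56654274 0.07828486 0.225     ]
in bed [0.00183915 0.06504287]
in bed [0.00779329 0.06748969]
```

View pics/ov.png

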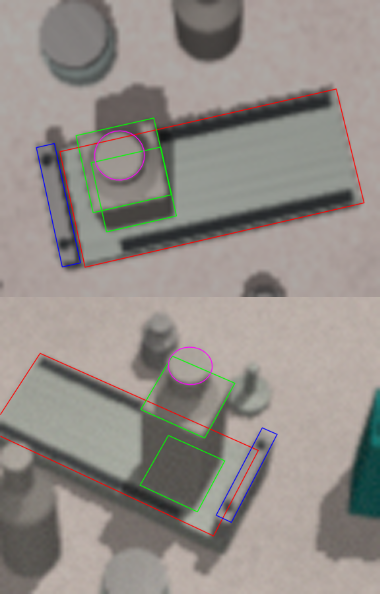

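The bed overlay fits: yaw is about 13.9°, and the bottle is near bed (4, 66) mm with about 24 mm of gap to the stop. I'll straddle the cap with the jaws along bed y, tip it, and carry it down on the −y finger. First I'll hover for a close look.

```bash
cat >> h.py <<'E'
from scipy.spatial.transform import Rotation as Ro
BED=np.array([.57522,.0109]);BY=np.radians(13.9)
def b2w(p):
    c,n=np.cos(BY),np.sin(BY);return np.array([BED[0]+c*p[0]-n*p[1],BED[1]+n*p[0]+c*p[1],p[2]])
def w2b(w):
    c,n=np.cos(BY),np.sin(BY);d=np.asarray(w)[:2]-BED;return np.array([c*d[0]+n*d[1],-n*d[0]+c*d[1],w[2]])
def tilt(deg,yaw=0): # tool rot: jaws along bed y, tipped by deg with the bottle; yaw extra deg
    return Ro.from_euler('z',np.degrees(BY)+yaw,degrees=True)*Ro.from_euler('x',deg,degrees=True)*Ro.from_euler('x',180,degrees=True)
def cur():
    o=env.get_obs();return np.array(o["tool_pos"]),Ro.from_euler('xyz',o["tool_rot"],degrees=True)
def rows(path,start=None):
    """path: list of (pos,R,n); prints rows of tool-frame shifts(mm)/turns(rad)"""
    p,R=start or cur();k=0
    for q,Q,n in path:
        w=(R.inv()*Q).as_rotvec()
        for i in range(n):
            p2=p+(q-p)/(n-i);w1=w/n
            d=R.inv().apply(p2-p)*1000
            r=np.r_[np.round(d,1),np.round(w1,3)];k+=1;print(k,r.tolist())
            p=p+R.apply(r[:3]/1000);R=R*Ro.from_rotvec(r[3:])
    return p,R
E
python3 - <<'E'
from h import *
h=b2w([.004,.03,.36]);print(h)
rows([(h,tilt(0),16)])
E
```

```text
[0.57189602 0.04098241 0.36      ]
1 [34.1, -29.8, -10.5, 0.0, 0.0, 0.009]
2 [33.9, -30.1, -10.5, 0.0, 0.0, 0.009]
3 [33.6, -30.4, -10.5, 0.0, 0.0, 0.009]
4 [33.3, -30.7, -10.5, 0.0, 0.0, 0.009]
5 [33.1, -30.9, -10.5, 0.0, 0.0, 0.009]
6 [32.8, -31.3, -10.5, 0.0, 0.0, 0.009]
7 [32.5, -31.5, -10.5, 0.0, 0.0, 0.009]
8 [32.2, -31.8, -10.5, 0.0, 0.0, 0.009]
9 [31.9, -32.1, -10.5, 0.0, 0.0, 0.009]
10 [31.6, -32.4, -10.6, 0.0, 0.0, 0.009]
11 [31.3, -32.7, -10.5, 0.0, 0.0, 0.009]
12 [31.1, -33.0, -10.6, 0.0, 0.0, 0.009]
13 [30.7, -33.3, -10.5, 0.0, 0.0, 0.009]
14 [30.5, -33.5, -10.6, 0.0, 0.0, 0.009]
15 [30.1, -33.8, -10.5, 0.0, 0.0, 0.009]
16 [29.9, -34.1, -10.6, 0.0, 0.0, 0.009]
```

Call:
send_rows:
  plan:
    - [80,23,-23,-14,0,0,0]
    - [80,23,-23,-14,0,0,0]
    - [80,23,-23,-14,0,0,0]
    - [80,23,-23,-14,0,0,0]
    - [80,23,-23,-14,0,0,0]
    - [80,23,-23,-14,0,0,0]
    - [80,23,-23,-14,0,0,0]
    - [80,23,-23,-14,0,0,0]
    - [80,23,-23,-14,0,0,0]
    - [80,23,-23,-14,0,0,0]
    - [80,23,-23,-14,0,0,0]
    - [80,23,-23,-14,0,0,0]

```text
time_s: 2.15
tool_pos: [0.3953, -0.2437, 0.3605]
tool_rot: [180.0, -0.0, 21.8]
force: [-0.3, 0.6, 0.5]
grip_width: 0.0801
```

Run:
```python
from h import *
rows([(b2w([.004,.03,.36]),tilt(0),11)])
```

```text
1 [24.5, -18.1, 0.0, 0.0, -0.0, 0.012]
2 [24.3, -18.4, 0.0, 0.0, -0.0, 0.012]
3 [24.1, -18.7, 0.0, 0.0, -0.0, 0.012]
4 [23.8, -18.9, 0.0, 0.0, -0.0, 0.012]
5 [23.6, -19.2, 0.1, 0.0, -0.0, 0.012]
6 [23.4, -19.5, 0.0, 0.0, -0.0, 0.012]
7 [23.1, -19.8, 0.1, 0.0, -0.0, 0.012]
8 [22.9, -20.1, 0.0, 0.0, -0.0, 0.012]
9 [22.7, -20.3, 0.1, 0.0, -0.0, 0.012]
10 [22.4, -20.6, 0.0, 0.0, -0.0, 0.012]
11 [22.1, -20.9, 0.1, 0.0, -0.0, 0.012]
```

Call:
send_rows:
  plan:
    - [80,24,-18,0,0,0,0.012]
    - [80,24,-18,0,0,0,0.012]
    - [80,24,-19,0,0,0,0.012]
    - [80,24,-19,0,0,0,0.012]
    - [80,24,-19,0,0,0,0.012]
    - [80,23,-20,0,0,0,0.012]
    - [80,23,-20,0,0,0,0.012]
    - [80,23,-20,0,0,0,0.012]
    - [80,23,-20,0,0,0,0.012]
    - [80,22,-21,0,0,0,0.012]
    - [80,22,-21,0,0,0,0.012]
    - [80,0,0,0,0,0,0]

```text
time_s: 3.35
tool_pos: [0.5711, 0.0448, 0.3591]
tool_rot: [-179.8, -0.0, 14.6]
force: [0.1, -0.1, -0.9]
grip_width: 0.0801
```

Run:
```python
from h import *
p,R=cur();print(p,R.as_euler('xyz',degrees=True),w2b(p))
k=env.get_calibration("wrist");im=env.read_camera("wrist");cv2.imwrite("pics/w1.png",im[...,::-1])
print(np.round(k["extrinsics"],3).tolist(),k["fx"])
for d in env.regions_of("wrist","bottle"):print("bottle",d["confidence"],d["rect"])
for d in env.regions_of("wrist","cap_top"):print("cap",d["confidence"],d["rect"])
d=im.copy()
for P,c in ([(b2w(m)) for m in[(.05,-.12,.03),(-.05,-.12,.03),(-.05,.12,.03),(.05,.12,.03)]],(255,0,0)),([b2w(m) for m in[(.05,.12,.075),(-.05,.12,.075),(-.05,.135,.075),(.05,.135,.075)]],(0,0,255)),([b2w([.004+.018*np.cos(a),.066+.018*np.sin(a),.225]) for a in np.linspace(0,6.28,30)],(255,0,255)):
    cv2.polylines(d,[proj(k,P).astype(np.int32)],True,c,1)
cv2.imwrite("pics/w1o.png",d[...,::-1])
```

```text
[0.57112246 0.04475372 0.35908711] [-1.79805816e+02 -2.73304936e-02  1.45996575e+01] [0.00415506 0.03384671 0.35908711]
[[0.251, -0.929, -0.273, 0.647], [-0.968, -0.242, -0.067, 0.064], [-0.003, 0.281, -0.96, 0.552], [0.0, 0.0, 0.0, 1.0]] 283.36810406545715
bottle 0.73 [83.0, 175.0, 168.6, 233.0]
bottle 0.61 [206.5, 136.0, 252.1, 195.2]
cap 0.96 [88.0, 173.2, 164.2, 233.2]
cap 0.83 [204.1, 137.7, 252.5, 192.6]
```

View pics/w1o.png

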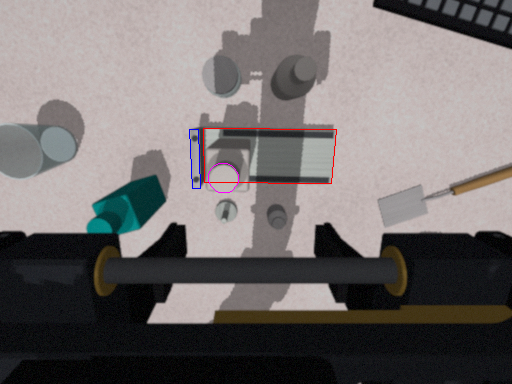

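Bed fit is confirmed from the wrist view (bed outline spans px 203–336, 129–184). Now a zoom on the bottle for its yaw and cap centre.

Run:
```python
from h import *
im=cv2.imread("pics/w1.png");c=im[120:215,180:275]
cv2.imwrite("pics/w1c.png",cv2.resize(c,None,fx=6,fy=6,interpolation=cv2.INTER_CUBIC))
```

```text
(no output)
```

View pics/w1c.png

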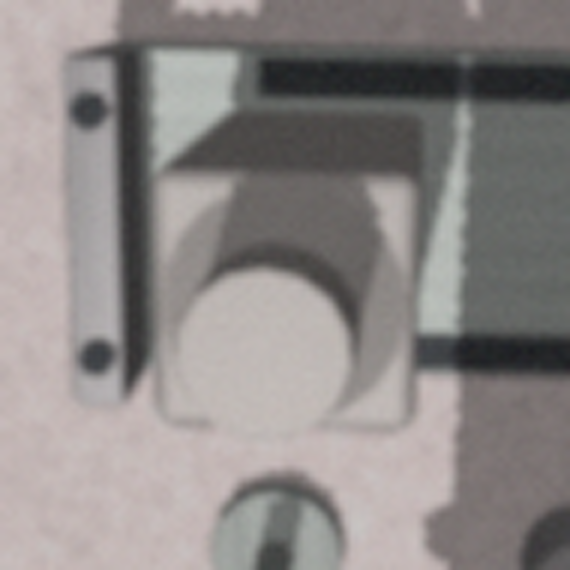

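Run:
```python
from h import *
k=env.get_calibration("wrist");f=lambda pts,z:[w2b(w).round(4)[:2].tolist() for w in onplane(k,[(180+(a+.0)/6-.42,120+b/6-.42) for a,b in pts],z)]
print("cap",f([(263,348)],.225),"circle",f([(177,348),(352,348),(263,262),(263,436)],.225))
print("sh",f([(153,168),(420,170),(415,430),(158,428)],.175))
print("foot",f([(234,112),(421,115)],.03))
print("stop",f([(65,55),(118,52),(125,402),(75,402)],.075))
```

```text
cap [[0.003, 0.06]] circle [[0.0029, 0.077], [0.0031, 0.0425], [0.0202, 0.0596], [-0.0151, 0.0604]]
sh [[0.0319, 0.0881], [0.0317, 0.0292], [-0.0281, 0.0301], [-0.0278, 0.0894]]
foot [[0.0303, 0.0857], [0.0296, 0.029]]
stop [[0.0498, 0.1267], [0.0507, 0.1121], [-0.0487, 0.1147], [-0.0487, 0.1292]]
```

Run:
```python
from h import *
p,R=cur();print(p.round(4),R.as_euler('xyz',degrees=True).round(2))
im=env.read_camera("wrist");cv2.imwrite("pics/w2.png",im[...,::-1])
k=env.get_calibration("wrist");print(np.round(k["extrinsics"],3)[:3,3], np.abs(im.astype(int)-cv2.imread("pics/w1.png")[...,::-1]).mean())
a=cv2.cvtColor(im,cv2.COLOR_RGB2GRAY).astype(np.float32)[125:210,185:330];b=cv2.cvtColor(cv2.imread("pics/w1.png"),cv2.COLOR_BGR2GRAY).astype(np.float32)[125:210,185:330]
print("shift px",cv2.phaseCorrelate(b,a))
```

```text
[0.5704 0.039  0.3595] [1.7996e+02 3.0000e-02 1.4180e+01]
[0.646 0.058 0.552] 6.993243747287327
shift px ((0.1180097644221405, -0.57437072989336), 0.2532710107873987)
```

Run:
```python
from h import *
a=cv2.imread("pics/w1.png");b=cv2.imread("pics/w2.png")
r=cv2.matchTemplate(b[100:235,160:300],a[125:210,188:270],cv2.TM_CCOEFF_NORMED);_,v,_,l=cv2.minMaxLoc(r);s=np.array([l[0]+160-188,l[1]+100-125]);print(v,s)
k=env.get_calibration("wrist");f=lambda pts,z:[w2b(w).round(4)[:2].tolist() for w in onplane(k,[(180+a/6-.42+s[0],120+b/6-.42+s[1]) for a,b in pts],z)]
print("cap",f([(263,348)],.225));print("sh",f([(153,168),(420,170),(415,430),(158,428)],.175));print("foot",f([(234,112),(421,115)],.03))
print("stop",f([(65,55),(118,52),(125,402),(75,402)],.075))
```

```text
0.9733626842498779 [-4 -1]
cap [[0.0041, 0.0641]]
sh [[0.0331, 0.0927], [0.0328, 0.0338], [-0.0268, 0.0351], [-0.0265, 0.0943]]
foot [[0.032, 0.0922], [0.0313, 0.0356]]
stop [[0.0514, 0.1325], [0.0522, 0.1179], [-0.0469, 0.121], [-0.047, 0.1355]]
```

Settled measurement: cap at bed (4, 64) mm, stop face at about y = 119–120, bottle parallel to the stop within about 1°. Before touching anything I'll test in free air that the arm reaches the tilted final support pose.

```bash
cat >> h.py <<'E'
import json,os
_w=b2w([.0041,.0641,.225]); BY=np.radians(12.9)
CX,CY,_=w2b(_w); PY=CY-.03   # bottle axis x, pivot y in bed frame
def tool_at(tau,y,z):  return b2w([CX,y,z]),tilt(tau)
def wp(th):
    """tool pose & opening for bottle angle th(deg)"""
    I=np.interp;tau=min(th,55);w=I(th,[28,58],[.046,.085])
    t=np.radians(th);a=np.radians(tau)
    B=lambda yb,h:np.array([PY+yb*np.cos(t)-h*np.sin(t),.03+yb*np.sin(t)+h*np.cos(t)])
    d=np.array([np.sin(a),-np.cos(a)]);n=np.array([-np.cos(a),-np.sin(a)])
    C=B(I(th,[25,35],[.007,.012]),.195)
    T=C+d*I(th,[0,55],[.023,.015])-n*w/2
    return (*tool_at(tau,*T),w)
def go(path):
    """rows from the commanded pose, saves the new commanded pose. path of (pos,R,n)"""
    s=json.load(open("cmd.json")) if os.path.exists("cmd.json") else None
    st=(np.array(s[0]),Ro.from_quat(s[1])) if s else cur()
    p,R=rows(path,st);json.dump([p.tolist(),R.as_quat().tolist()],open("cmd.json","w"))
E
python3 - <<'E'
from h import *
print(CX,CY,PY)
for t in(0,20,40,55,75,90):
    p,R,w=wp(t);print(t,w2b(p).round(3),w)
p,R,w=wp(90);q=p+[0,0,.03];m=q+[0,0,.2]
go([(m,R,12),(q,R,6)])
E
```

```text
0.002980676297511333 0.06416179212591754 0.03416179212591754
0 [0.003 0.064 0.202] 0.046
20 [0.003 0.003 0.205] 0.046
40 [ 0.003 -0.047  0.194] 0.0616
55 [ 0.003 -0.083  0.176] 0.0811
75 [ 0.003 -0.114  0.118] 0.085
90 [ 0.003 -0.124  0.068] 0.085
1 [-0.1, 12.7, 5.1, 0.08, 0.001, 0.002]
2 [-0.1, 13.0, 4.1, 0.08, 0.001, 0.002]
3 [-0.1, 13.3, 3.1, 0.08, 0.001, 0.002]
4 [-0.1, 13.5, 2.0, 0.08, 0.001, 0.002]
5 [-0.0, 13.6, 0.9, 0.08, 0.001, 0.002]
6 [-0.0, 13.7, -0.2, 0.08, 0.001, 0.002]
7 [0.0, 13.6, -1.3, 0.08, 0.001, 0.002]
8 [0.0, 13.5, -2.4, 0.08, 0.001, 0.002]
9 [0.1, 13.2, -3.5, 0.08, 0.001, 0.002]
10 [0.1, 12.9, -4.5, 0.08, 0.001, 0.002]
11 [0.1, 12.5, -5.5, 0.08, 0.001, 0.002]
12 [0.2, 12.1, -6.5, 0.08, 0.001, 0.002]
13 [0.0, 27.3, 19.1, 0.0, -0.001, -0.001]
14 [0.0, 27.3, 19.1, 0.0, -0.001, -0.001]
15 [0.0, 27.3, 19.2, 0.0, -0.001, -0.001]
16 [0.0, 27.3, 19.1, 0.0, -0.001, -0.001]
17 [-0.0, 27.3, 19.2, 0.0, -0.001, -0.001]
18 [-0.0, 27.2, 19.1, 0.0, -0.001, -0.001]
```

Call:
send_rows:
  plan:
    - [85,-0.1,12.7,5.1,0.08,0.001,0.002]
    - [85,-0.1,13.0,4.1,0.08,0.001,0.002]
    - [85,-0.1,13.3,3.1,0.08,0.001,0.002]
    - [85,-0.1,13.5,2.0,0.08,0.001,0.002]
    - [85,0,13.6,0.9,0.08,0.001,0.002]
    - [85,0,13.7,-0.2,0.08,0.001,0.002]
    - [85,0,13.6,-1.3,0.08,0.001,0.002]
    - [85,0,13.5,-2.4,0.08,0.001,0.002]
    - [85,0.1,13.2,-3.5,0.08,0.001,0.002]
    - [85,0.1,12.9,-4.5,0.08,0.001,0.002]
    - [85,0.1,12.5,-5.5,0.08,0.001,0.002]
    - [85,0.2,12.1,-6.5,0.08,0.001,0.002]

```text
time_s: 4.75
tool_pos: [0.606, -0.1108, 0.2978]
tool_rot: [-124.9, 0.0, 12.5]
force: [0.7, -0.4, -0.3]
grip_width: 0.0846
```

Call:
send_rows:
  plan:
    - [85,0,27.3,19.1,0,-0.001,-0.001]
    - [85,0,27.3,19.1,0,-0.001,-0.001]
    - [85,0,27.3,19.2,0,-0.001,-0.001]
    - [85,0,27.3,19.1,0,-0.001,-0.001]
    - [85,0,27.3,19.2,0,-0.001,-0.001]
    - [85,0,27.2,19.1,0,-0.001,-0.001]
    - [85,0,0,0,0,0,0]
    - [85,0,0,0,0,0,0]

```text
time_s: 5.55
tool_pos: [0.606, -0.1089, 0.0986]
tool_rot: [-125.0, -0.0, 13.1]
force: [-0.4, -0.0, 0.7]
grip_width: 0.0851
```

Run:
```python
from h import *
o=env.get_obs();p,R=cur();print(p,w2b(p),o["qpos"].round(1),o["time_s"]);s=json.load(open("cmd.json"));print(s[0],((Ro.from_quat(s[1]).inv()*R).as_rotvec()).round(3))
im=env.read_camera("scene");cv2.imwrite("pics/s2.png",cv2.resize(im[60:300,150:400],None,fx=2.4,fy=2.4)[...,::-1])
```

```text
[ 0.60596141 -0.10888614  0.09859674] [ 0.00322326 -0.12362591  0.09859674] [ 49.6  52.7 -33.8  68.3 -17.9  97.8 -54.7] 5.55
[0.6058627606135593, -0.10949463035107893, 0.09825954223734233] [ 0.002 -0.     0.   ]
```

View pics/s2.png

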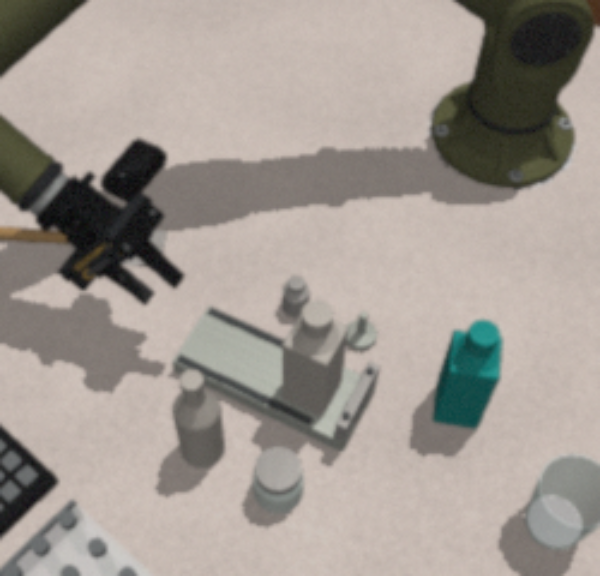

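Run:
```python
from h import *
k=env.get_calibration("scene");p,R=cur()
f=lambda P:((proj(k,P)-[150,60])*2.4).round(0).tolist()
print(f([p,p+R.apply([0,.0425,0]),p+R.apply([0,-.0425,0]),p+R.apply([0,0,-.07]),b2w([.003,.064,.225])]))
im=env.read_camera("scene");c=im[120:220,170:270]
cv2.imwrite("pics/s3.png",cv2.resize(c,None,fx=5,fy=5,interpolation=cv2.INTER_CUBIC)[...,::-1])
```

```text
[[182.0, 304.0], [169.0, 311.0], [196.0, 297.0], [141.0, 269.0], [315.0, 311.0]]
```

View pics/s3.png

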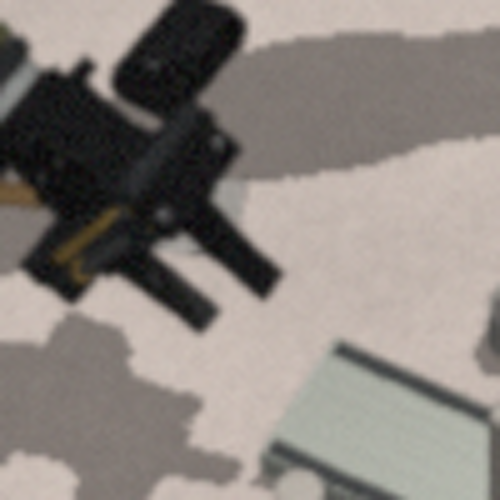

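Run:
```python
from h import *
p,R=cur();out=[]
for c in("top","scene"):
    k=env.get_calibration(c);im=env.read_camera(c)
    u=proj(k,p)[0].astype(int);x0,y0=u-[45,40]
    im=cv2.resize(im[y0:y0+80,x0:x0+90],None,fx=4.4,fy=4.4,interpolation=cv2.INTER_CUBIC)
    for s in(1,-1):
        q=((proj(k,[p+R.apply([x,s*y,z]) for x,y,z in((-.0095,.0425,0),(.0095,.0425,0),(.0095,.0575,0),(-.0095,.0575,0))])-[x0,y0]+.5)*4.4*8).astype(np.int32)
        cv2.polylines(im,[q],True,(255,0,0),1,cv2.LINE_AA,3)
        q=((proj(k,[p+R.apply([0,s*.05,0]),p+R.apply([0,s*.05,-.07])])-[x0,y0]+.5)*4.4*8).astype(np.int32)
        cv2.polylines(im,[q],False,(0,255,0),1,cv2.LINE_AA,3)
    out.append(im)
cv2.imwrite("pics/f4.png",np.hstack(out)[...,::-1])
```

```text
(no output)
```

View pics/f4.png

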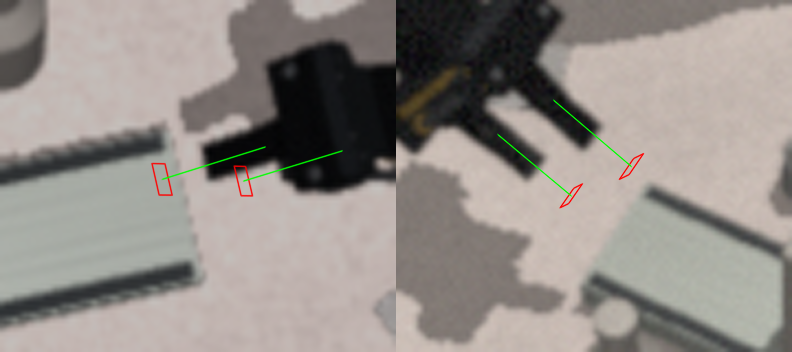

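Run:
```python
from h import *
from scipy.optimize import least_squares
o=env.get_obs();print(o["time_s"],o["tool_pos"],o["qpos"].round(2))
p,R=cur();kt,ks=env.get_calibration("top"),env.get_calibration("scene")
up=p+R.apply([0,-.05,0]);lo=p+R.apply([0,.05,0])
for nm,q in("up",up),("lo",lo):
    print(nm,q.round(3),proj(kt,q),proj(ks,q))
f=lambda d:np.r_[proj(kt,up+d)[0]-proj(kt,up)[0]-np.array([42,-18])/4.4, proj(ks,up+d)[0]-proj(ks,up)[0]-np.array([-39,-26])/4.4,proj(ks,lo+d)[0]-proj(ks,lo)[0]-np.array([-36,-23])/4.4]
r=least_squares(f,[0,0,0]);d=r.x;print(d.round(4),"tool",R.inv().apply(d).round(4),f(d).round(1))
```

```text
5.75 [ 0.60730279 -0.10844243  0.10032302] [ 49.52  52.57 -33.85  68.24 -17.89  97.81 -54.68]
up [ 0.601 -0.08   0.141] [[279.13882242 188.15671129]] [[232.95297248 183.32297492]]
lo [ 0.614 -0.136  0.059] [[297.62933633 188.51989626]] [[219.25447443 189.98598969]]
[ 0.009  -0.0242  0.0174] tool [ 0.0033  0.0005 -0.031 ] [ 0.5 -0.4  0.5  0.2  0.2 -0.1]
```

Run:
```python
from h import *
k=env.get_calibration("wrist");p,R=cur()
for z in(0,-.015,-.031,-.045):
    print(z,proj(k,[p+R.apply([x,s*y,z]) for s in(1,-1) for x,y in((.0095,.0425),(-.0095,.0425),(.0095,.0575))]).round(0).tolist())
im=env.read_camera("wrist");
cv2.imwrite("pics/w5.png",cv2.resize(im[190:340,110:400],None,fx=2.7,fy=2.7,interpolation=cv2.INTER_CUBIC)[...,::-1])
```

```text
0 [[309.0, 209.0], [307.0, 233.0], [330.0, 209.0], [191.0, 209.0], [192.0, 233.0], [170.0, 209.0]]
-0.015 [[313.0, 217.0], [311.0, 242.0], [336.0, 217.0], [186.0, 217.0], [188.0, 243.0], [164.0, 217.0]]
-0.031 [[319.0, 226.0], [317.0, 254.0], [343.0, 226.0], [181.0, 226.0], [183.0, 254.0], [156.0, 226.0]]
-0.045 [[324.0, 236.0], [322.0, 265.0], [351.0, 236.0], [175.0, 236.0], [177.0, 265.0], [149.0, 236.0]]
```

View pics/w5.png

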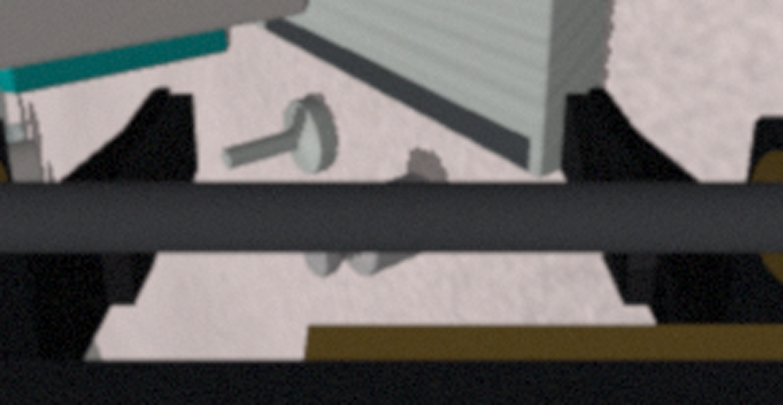

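The visible fingertips end about 30 mm behind the reported TCP with the gripper open, and all three cameras agree. I'll check at the straddle opening of 46 mm.

Call:
send_rows:
  plan:
    - [46,0,0,0,0,0,0]
    - [46,0,0,0,0,0,0]
    - [46,0,0,0,0,0,0]
    - [46,0,0,0,0,0,0]
    - [46,0,0,0,0,0,0]
    - [46,0,0,0,0,0,0]

```text
time_s: 6.4
tool_pos: [0.6063, -0.1078, 0.098]
tool_rot: [-125.0, -0.1, 13.2]
force: [-0.7, -0.6, 0.4]
grip_width: 0.0486
```

Run:
```python
from h import *
k=env.get_calibration("wrist");p,R=cur();im=env.read_camera("wrist")
cv2.imwrite("pics/w6.png",im[...,::-1])
g=im.max(2)
w=env.get_obs()["grip_width"];print(w,p)
for z in(0,-.015,-.031):
    print(z,proj(k,[p+R.apply([x,s*y,z]) for s in(1,-1) for x,y in((.0095,w/2),(.0095,w/2+.01))]).round(0).tolist())
# topmost dark row per column
for x in range(190,310,6):
    c=np.flatnonzero(g[195:290,x]<40);print(x,(c[0]+195) if len(c) else None,end="; ")
```

```text
0.047745028680051864 [ 0.60629045 -0.1078284   0.09799935]
0 [[283.0, 209.0], [297.0, 209.0], [217.0, 209.0], [203.0, 209.0]]
-0.015 [[285.0, 217.0], [300.0, 217.0], [214.0, 217.0], [199.0, 217.0]]
-0.031 [[288.0, 226.0], [305.0, 226.0], [211.0, 226.0], [195.0, 226.0]]
190 237; 196 225; 202 225; 208 226; 214 None; 220 None; 226 None; 232 None; 238 None; 244 None; 250 None; 256 None; 262 None; 268 None; 274 None; 280 None; 286 None; 292 226; 298 225; 304 225;
```

Run:
```python
from h import *
go([(*tool_at(0,-.09,.11),12),(*tool_at(0,-.09,.046),4)])
```

```text
1 [0.0, -2.4, 1.8, -0.08, 0.0, 0.0]
2 [0.0, -2.6, 1.6, -0.08, 0.0, 0.0]
3 [0.0, -2.7, 1.4, -0.08, 0.0, 0.0]
4 [0.0, -2.8, 1.1, -0.08, 0.0, 0.0]
5 [0.0, -2.9, 0.9, -0.08, 0.0, 0.0]
6 [0.0, -2.9, 0.7, -0.08, 0.0, 0.0]
7 [0.0, -3.0, 0.4, -0.08, 0.0, 0.0]
8 [0.0, -3.0, 0.2, -0.08, 0.0, 0.0]
9 [0.0, -3.0, -0.0, -0.08, 0.0, 0.0]
10 [0.0, -3.0, -0.3, -0.08, 0.0, 0.0]
11 [0.1, -2.9, -0.5, -0.08, 0.0, 0.0]
12 [0.0, -2.9, -0.8, -0.08, 0.0, 0.0]
13 [-0.0, -0.0, 16.0, 0.0, -0.0, 0.001]
14 [-0.0, -0.0, 16.0, 0.0, -0.0, 0.001]
15 [-0.0, -0.1, 16.0, 0.0, -0.0, 0.001]
16 [-0.0, -0.0, 16.0, 0.0, -0.0, 0.001]
```

Call:
send_rows:
  plan:
    - [46,0,-2.4,1.8,-0.08,0,0]
    - [46,0,-2.6,1.6,-0.08,0,0]
    - [46,0,-2.7,1.4,-0.08,0,0]
    - [46,0,-2.8,1.1,-0.08,0,0]
    - [46,0,-2.9,0.9,-0.08,0,0]
    - [46,0,-2.9,0.7,-0.08,0,0]
    - [46,0,-3,0.4,-0.08,0,0]
    - [46,0,-3,0.2,-0.08,0,0]
    - [46,0,-3,0,-0.08,0,0]
    - [46,0,-3,-0.3,-0.08,0,0]
    - [46,0.1,-2.9,-0.5,-0.08,0,0]
    - [46,0,-2.9,-0.8,-0.08,0,0]

```text
time_s: 7.65
tool_pos: [0.5987, -0.0743, 0.1106]
tool_rot: [179.8, -0.1, 13.2]
force: [-0.5, 0.4, -0.2]
grip_width: 0.0461
```

Call:
send_rows:
  plan:
    - [46,0,0,16,0,0,0.001]
    - [46,0,0,16,0,0,0.001]
    - [46,0,-0.1,16,0,0,0.001]
    - [46,0,0,16,0,0,0.001]
    - [46,0,0,0,0,0,0]
    - [46,0,0,0,0,0,0]

```text
time_s: 8.25
tool_pos: [0.5981, -0.0751, 0.0447]
tool_rot: [-179.9, 0.0, 12.9]
force: [-0.7, 0.9, 0.5]
grip_width: 0.046
```

Call:
send_rows:
  plan:
    - [46,0,0,3,0,0,0]
    - [46,0,0,3,0,0,0]
    - [46,0,0,3,0,0,0]
    - [46,0,0,3,0,0,0]
    - [46,0,0,3,0,0,0]
    - [46,0,0,3,0,0,0]
    - [46,0,0,0,0,0,0]

```text
time_s: 8.95
tool_pos: [0.5982, -0.0744, 0.0273]
tool_rot: [-180.0, -0.0, 13.0]
force: [-0.5, 0.1, -0.3]
grip_width: 0.0462
```

Call:
send_rows:
  plan:
    - [46,0,0,3,0,0,0]
    - [46,0,0,3,0,0,0]
    - [46,0,0,3,0,0,0]
    - [46,0,0,3,0,0,0]
    - [46,0,0,3,0,0,0]
    - [46,0,0,3,0,0,0]
    - [46,0,0,0,0,0,0]

```text
time_s: 9.65
tool_pos: [0.5982, -0.0745, 0.0093]
tool_rot: [-180.0, -0.0, 13.0]
force: [0.8, 0.4, -0.2]
grip_width: 0.0462
```

Call:
send_rows:
  plan:
    - [46,0,0,2,0,0,0]
    - [46,0,0,2,0,0,0]
    - [46,0,0,2,0,0,0]
    - [46,0,0,0,0,0,0]

```text
time_s: 10.05
tool_pos: [0.5984, -0.0745, 0.0035]
tool_rot: [-180.0, -0.0, 13.0]
force: [0.1, -0.0, -0.3]
grip_width: 0.0459
```

Call:
send_rows:
  plan:
    - [46,0,0,2,0,0,0]
    - [46,0,0,2,0,0,0]
    - [46,0,0,0,0,0,0]

```text
time_s: 10.35
tool_pos: [0.5987, -0.0745, -0.0002]
tool_rot: [-180.0, -0.1, 13.0]
force: [-0.0, 0.1, -0.0]
grip_width: 0.0459
```

Call:
send_rows:
  plan:
    - [46,0,0,1,0,0,0]
    - [46,0,0,1,0,0,0]
    - [46,0,0,0,0,0,0]

```text
time_s: 10.65
tool_pos: [0.5988, -0.0745, -0.0004]
tool_rot: [180.0, -0.0, 13.0]
force: [-3.4, 0.3, 10.5]
grip_width: 0.0458
```

Contact with the bed came at reported z ≈ 0, so the real fingertips are 30 mm behind the reported TCP. I'm correcting for that, then rising and straddling the cap.

```bash
sed -i 's/T=C+d\*I(th,\[0,55\],\[.023,.015\])-n\*w\/2/T=C+d*(.0303+I(th,[0,55],[.023,.015]))-n*w\/2/' h.py; grep -n "0303" h.py
python3 - <<'E'
from h import *
s=json.load(open("cmd.json"));print(s[0]);s[0][2]-=.048;json.dump(s,open("cmd.json","w"))
q,R,w=wp(0);print(w2b(q))
go([(*tool_at(0,-.09,.238),7),(*tool_at(0,CY,.238),5),(q,R,6)])
E
```

```text
42:    T=C+d*(.0303+I(th,[0,55],[.023,.015]))-n*w/2
[0.5982455190606221, -0.07616541470132815, 0.046032143725800445]
[0.00298068 0.06416179 0.1717    ]
1 [0.0, 0.0, -34.3, 0.0, -0.0, -0.0]
2 [0.0, 0.0, -34.3, 0.0, -0.0, -0.0]
3 [0.0, 0.0, -34.3, 0.0, -0.0, -0.0]
4 [0.0, 0.1, -34.3, 0.0, -0.0, -0.0]
5 [0.1, 0.0, -34.3, 0.0, -0.0, -0.0]
6 [0.0, 0.1, -34.2, 0.0, -0.0, -0.0]
7 [0.1, 0.0, -34.3, 0.0, -0.0, -0.0]
8 [-0.0, -30.8, -0.0, 0.0, -0.0, -0.0]
9 [-0.0, -30.8, -0.0, 0.0, -0.0, -0.0]
10 [-0.0, -30.9, -0.0, 0.0, -0.0, -0.0]
11 [-0.1, -30.8, -0.1, 0.0, -0.0, -0.0]
12 [-0.0, -30.9, -0.0, 0.0, -0.0, -0.0]
13 [-0.0, -0.0, 11.0, 0.0, -0.0, -0.0]
14 [-0.0, -0.0, 11.1, 0.0, -0.0, -0.0]
15 [-0.0, -0.0, 11.0, 0.0, -0.0, -0.0]
16 [-0.0, -0.0, 11.1, 0.0, -0.0, -0.0]
17 [-0.0, -0.0, 11.0, 0.0, -0.0, -0.0]
18 [-0.1, -0.0, 11.1, 0.0, -0.0, -0.0]
```

Call:
send_rows:
  plan:
    - [70,0,0,-34.3,0,0,0]
    - [70,0,0,-34.3,0,0,0]
    - [70,0,0,-34.3,0,0,0]
    - [70,0,0.1,-34.3,0,0,0]
    - [70,0.1,0,-34.3,0,0,0]
    - [70,0,0.1,-34.2,0,0,0]
    - [70,0.1,0,-34.3,0,0,0]
    - [70,0,-30.8,0,0,0,0]
    - [70,0,-30.8,0,0,0,0]
    - [70,0,-30.9,0,0,0,0]
    - [70,-0.1,-30.8,-0.1,0,0,0]
    - [70,0,-30.9,0,0,0,0]

```text
time_s: 11.85
tool_pos: [0.5635, 0.0767, 0.238]
tool_rot: [180.0, -0.1, 13.0]
force: [0.7, -0.9, 0.4]
grip_width: 0.0703
```

Call:
send_rows:
  plan:
    - [70,0,0,0,0,0,0]
    - [70,0,0,0,0,0,0]
    - [70,0,0,0,0,0,0]

```text
time_s: 12.15
tool_pos: [0.5642, 0.074, 0.2378]
tool_rot: [180.0, -0.0, 12.9]
force: [-1.1, 0.3, -0.2]
grip_width: 0.0698
```

Run:
```python
from h import *
p,R=cur();k=env.get_calibration("wrist");im=env.read_camera("wrist");print(w2b(p),env.get_obs()["time_s"])
for d in env.regions_of("wrist","cap_top")[:3]:
    r=d["rect"];print(d["confidence"],np.round(r),[w2b(x).round(4) for x in onplane(k,[(r[0],(r[1]+r[3])/2),(r[2],(r[1]+r[3])/2)],.225)])
print(proj(k,[b2w([CX,CY+.018,.225]),b2w([CX,CY-.018,.225]),b2w([CX+.018,CY,.225])]).round(0).tolist())
cv2.imwrite("pics/w7.png",cv2.resize(im[100:330,110:400],None,fx=2,fy=2)[...,::-1])
```

```text
[0.00338538 0.06395679 0.23777864] 12.2
0.88 [ 84. 193. 163. 256.] [array([-0.004 ,  0.1936,  0.225 ]), array([-0.0041,  0.1319,  0.225 ])]
0.77 [215. 147. 282. 238.] [array([0.0217, 0.0908, 0.225 ]), array([0.0217, 0.04  , 0.225 ])]
0.17 [193. 128. 379. 213.] [array([0.0383, 0.1064, 0.225 ]), array([ 0.0381, -0.031 ,  0.225 ])]
[[227.0, 216.0], [273.0, 216.0], [250.0, 193.0]]
```

View pics/w7.png

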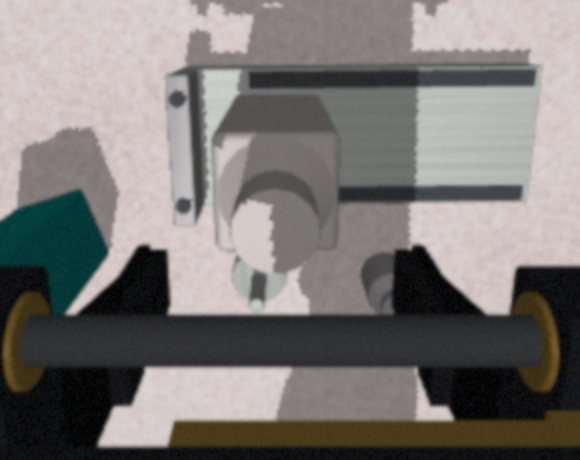

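The cap (crop px 230–320, centre about 275, 228) sits centred between the fingers to within 2 mm. Next: descend, then close to 46 mm (cap is 36 mm).

Run:
```python
s=open("h.py").read().replace("CX,CY,_=w2b(_w);","CX,CY,_=w2b(_w);CY+=.0015;");open("h.py","w").write(s)
from h import *
s=json.load(open("cmd.json"));p=np.array(s[0]);p[2]=.238;s[0]=p.tolist();json.dump(s,open("cmd.json","w"))
q,R,w=wp(0);go([(q,R,6)])
print("A");P=json.load(open("cmd.json"))
for t in range(0,25,12):pass
def seg(a,b,n):
    go([(*wp(a+(b-a)*(i+1)/n)[:2],1) for i in range(n)]);print([round(wp(a+(b-a)*(i+1)/n)[2]*1000,1) for i in range(n)])
seg(0,14,12)
```

```text
1 [-0.0, -0.3, 11.0, 0.0, -0.0, -0.0]
2 [-0.0, -0.3, 11.1, 0.0, -0.0, -0.0]
3 [-0.0, -0.2, 11.0, 0.0, -0.0, -0.0]
4 [-0.0, -0.3, 11.1, 0.0, -0.0, -0.0]
5 [-0.0, -0.2, 11.0, 0.0, -0.0, -0.0]
6 [-0.0, -0.3, 11.1, 0.0, -0.0, -0.0]
A
1 [-0.0, 2.9, -0.7, 0.021, -0.001, -0.0]
2 [-0.0, 2.9, -0.8, 0.021, 0.0, -0.0]
3 [-0.0, 2.9, -0.8, 0.02, 0.0, -0.0]
4 [-0.0, 2.9, -0.7, 0.02, 0.0, -0.0]
5 [-0.0, 2.9, -0.8, 0.021, 0.0, -0.0]
6 [-0.0, 3.0, -0.7, 0.02, 0.0, -0.0]
7 [-0.0, 2.9, -0.8, 0.02, 0.0, -0.0]
8 [-0.0, 2.9, -0.7, 0.021, 0.0, -0.0]
9 [-0.0, 2.9, -0.8, 0.02, 0.0, -0.0]
10 [0.0, 2.9, -0.7, 0.021, 0.0, -0.0]
11 [0.0, 3.0, -0.8, 0.02, 0.0, -0.0]
12 [0.0, 2.9, -0.7, 0.02, 0.0, -0.0]
[np.float64(46.0), np.float64(46.0), np.float64(46.0), np.float64(46.0), np.float64(46.0), np.float64(46.0), np.float64(46.0), np.float64(46.0), np.float64(46.0), np.float64(46.0), np.float64(46.0), np.float64(46.0)]
```

Call:
send_rows:
  plan:
    - [70,0,-0.3,11,0,0,0]
    - [70,0,-0.3,11.1,0,0,0]
    - [70,0,-0.2,11,0,0,0]
    - [70,0,-0.3,11.1,0,0,0]
    - [70,0,-0.2,11,0,0,0]
    - [70,0,-0.3,11.1,0,0,0]
    - [60,0,0,0,0,0,0]
    - [52,0,0,0,0,0,0]
    - [46,0,0,0,0,0,0]
    - [46,0,0,0,0,0,0]
    - [46,0,0,0,0,0,0]
  grip_force: 5

```text
time_s: 13.35
tool_pos: [0.564, 0.0772, 0.1722]
tool_rot: [180.0, -0.1, 13.0]
force: [-0.1, -0.5, -0.0]
grip_width: 0.0474
```

Call:
send_rows:
  plan:
    - [46,0,2.9,-0.7,0.021,-0.001,0]
    - [46,0,2.9,-0.8,0.021,0,0]
    - [46,0,2.9,-0.8,0.02,0,0]
    - [46,0,2.9,-0.7,0.02,0,0]
    - [46,0,2.9,-0.8,0.021,0,0]
    - [46,0,3,-0.7,0.02,0,0]
    - [46,0,2.9,-0.8,0.02,0,0]
    - [46,0,2.9,-0.7,0.021,0,0]
    - [46,0,2.9,-0.8,0.02,0,0]
    - [46,0,2.9,-0.7,0.021,0,0]
    - [46,0,3,-0.8,0.02,0,0]
    - [46,0,2.9,-0.7,0.02,0,0]

```text
time_s: 14.55
tool_pos: [0.5718, 0.042, 0.1767]
tool_rot: [-165.9, -0.0, 13.0]
force: [0.1, -0.3, 0.1]
grip_width: 0.046
```

```bash
cat >> h.py <<'E'
def seg(a,b,n):
    go([(*wp(a+(b-a)*(i+1)/n)[:2],1) for i in range(n)]);print([round(float(wp(a+(b-a)*(i+1)/n)[2]*1000),1) for i in range(n)])
E
python3 - <<'E'
from h import *
p,R=cur();print(w2b(p),R.as_euler('xyz',degrees=True),w2b(wp(14)[0]),env.get_obs()["force"])
seg(14,25,12);seg(25,37,12)
E
```

```text
[0.00359065 0.03110161 0.17666199] [-1.65871792e+02 -3.60477346e-03  1.29666056e+01] [0.00298068 0.02999769 0.17672444] [ 0.06055475 -0.34666082  0.08458188]
1 [0.0, 2.3, -0.6, 0.016, 0.0, -0.0]
2 [0.0, 2.3, -0.6, 0.016, 0.0, -0.0]
3 [0.0, 2.3, -0.6, 0.016, 0.0, -0.0]
4 [0.0, 2.3, -0.6, 0.016, 0.0, -0.0]
5 [0.0, 2.3, -0.6, 0.016, 0.0, -0.0]
6 [0.0, 2.4, -0.6, 0.016, 0.0, -0.0]
7 [0.0, 2.3, -0.6, 0.016, 0.0, -0.0]
8 [0.0, 2.3, -0.6, 0.016, 0.0, -0.0]
9 [0.0, 2.3, -0.6, 0.016, 0.0, -0.0]
10 [0.0, 2.4, -0.6, 0.016, 0.0, -0.0]
11 [0.0, 2.3, -0.5, 0.016, 0.0, -0.0]
12 [0.0, 2.3, -0.6, 0.016, 0.0, -0.0]
[46.0, 46.0, 46.0, 46.0, 46.0, 46.0, 46.0, 46.0, 46.0, 46.0, 46.0, 46.0]
1 [0.0, 2.1, -0.7, 0.018, 0.0, -0.0]
2 [0.0, 2.0, -0.7, 0.017, 0.0, -0.0]
3 [0.0, 2.0, -0.6, 0.018, 0.0, -0.0]
4 [0.0, 1.4, -0.7, 0.017, 0.0, -0.0]
5 [0.0, 1.5, -0.7, 0.018, 0.0, -0.0]
6 [0.0, 1.4, -0.8, 0.017, 0.0, -0.0]
7 [0.0, 1.4, -0.7, 0.017, 0.0, -0.0]
8 [0.0, 1.4, -0.8, 0.018, 0.0, -0.0]
9 [0.0, 1.4, -0.8, 0.017, -0.0, -0.0]
10 [0.0, 1.4, -0.8, 0.018, -0.0, -0.0]
11 [0.0, 1.9, -0.8, 0.017, -0.0, -0.0]
12 [0.0, 2.0, -0.9, 0.018, -0.0, -0.0]
[46.0, 46.0, 46.0, 47.3, 48.6, 49.9, 51.2, 52.5, 53.8, 55.1, 56.4, 57.7]
```

```bash
cat > chk.py <<'E'
from h import *
for c in("scene","top"):
    k=env.get_calibration(c);im=env.read_camera(c)
    for d in env.regions_of(c,"bottle")[:3]:print(c,round(d["confidence"],2),np.round(d["rect"]).tolist())
print(env.get_obs()["time_s"],env.get_obs()["force"].round(1))
E
python3 chk.py
```

```text
scene 0.92 [260.0, 184.0, 290.0, 229.0]
scene 0.86 [329.0, 194.0, 362.0, 241.0]
top 0.85 [145.0, 238.0, 177.0, 267.0]
top 0.73 [210.0, 199.0, 245.0, 220.0]
14.75 [ 0.2  0.9 -0.3]
```

Call:
send_rows:
  plan:
    - [46,0,2.3,-0.6,0.016,0,0]
    - [46,0,2.3,-0.6,0.016,0,0]
    - [46,0,2.3,-0.6,0.016,0,0]
    - [46,0,2.3,-0.6,0.016,0,0]
    - [46,0,2.3,-0.6,0.016,0,0]
    - [46,0,2.4,-0.6,0.016,0,0]
    - [46,0,2.3,-0.6,0.016,0,0]
    - [46,0,2.3,-0.6,0.016,0,0]
    - [46,0,2.3,-0.6,0.016,0,0]
    - [46,0,2.4,-0.6,0.016,0,0]
    - [46,0,2.3,-0.5,0.016,0,0]
    - [46,0,2.3,-0.6,0.016,0,0]

```text
time_s: 15.95
tool_pos: [0.5782, 0.0142, 0.1742]
tool_rot: [-154.9, -0.0, 13.0]
force: [1.0, -0.5, -0.6]
grip_width: 0.046
```

Call:
send_rows:
  plan:
    - [46,0,2.1,-0.7,0.018,0,0]
    - [46,0,2,-0.7,0.017,0,0]
    - [46,0,2,-0.6,0.018,0,0]
    - [47.3,0,1.4,-0.7,0.017,0,0]
    - [48.6,0,1.5,-0.7,0.018,0,0]
    - [49.9,0,1.4,-0.8,0.017,0,0]
    - [51.2,0,1.4,-0.7,0.017,0,0]
    - [52.5,0,1.4,-0.8,0.018,0,0]
    - [53.8,0,1.4,-0.8,0.017,0,0]
    - [55.1,0,1.4,-0.8,0.018,0,0]
    - [56.4,0,1.9,-0.8,0.017,0,0]
    - [57.7,0,2,-0.9,0.018,0,0]

```text
time_s: 17.15
tool_pos: [0.583, -0.0068, 0.1719]
tool_rot: [-142.9, -0.0, 13.0]
force: [-0.7, -0.3, -0.6]
grip_width: 0.057
```

```bash
python3 chk.py
python3 - <<'E'
from h import *
seg(37,49,12);seg(49,60,12)
p,R=cur();print(w2b(p),w2b(wp(37)[0]))
E
```

```text
scene 0.83 [331.0, 194.0, 360.0, 240.0]
scene 0.66 [238.0, 172.0, 289.0, 223.0]
top 0.81 [211.0, 180.0, 266.0, 218.0]
top 0.65 [142.0, 237.0, 177.0, 264.0]
17.35 [-0.3  0.  -0.1]
1 [0.0, 1.9, -0.8, 0.017, -0.0, -0.0]
2 [0.0, 1.9, -0.9, 0.018, -0.0, -0.0]
3 [0.0, 1.9, -0.8, 0.017, -0.0, -0.0]
4 [0.0, 2.0, -0.9, 0.018, -0.0, -0.0]
5 [0.0, 1.9, -0.9, 0.017, -0.0, -0.0]
6 [0.0, 1.9, -0.9, 0.017, -0.0, -0.0]
7 [0.0, 2.0, -0.9, 0.018, -0.0, -0.0]
8 [0.0, 1.9, -1.0, 0.017, -0.0, -0.0]
9 [0.0, 2.0, -0.9, 0.018, -0.0, -0.0]
10 [0.0, 1.9, -1.0, 0.017, -0.0, -0.0]
11 [0.0, 2.0, -0.9, 0.018, -0.0, -0.0]
12 [0.0, 1.9, -1.0, 0.017, -0.0, -0.0]
[59.0, 60.3, 61.6, 62.9, 64.2, 65.5, 66.8, 68.1, 69.4, 70.7, 72.0, 73.3]
1 [0.0, 1.8, -0.9, 0.016, -0.0, -0.0]
2 [0.0, 1.8, -0.9, 0.016, -0.0, -0.0]
3 [0.0, 1.8, -0.9, 0.016, -0.0, -0.0]
4 [0.0, 1.8, -1.0, 0.016, -0.0, -0.0]
5 [0.0, 1.8, -0.9, 0.016, -0.0, -0.0]
6 [0.0, 1.8, -0.9, 0.016, -0.0, -0.0]
7 [0.0, 2.2, -0.6, 0.009, -0.0, -0.0]
8 [0.0, 2.5, -0.2, -0.0, -0.0, -0.0]
9 [0.0, 2.5, -0.1, -0.0, -0.0, -0.0]
10 [0.0, 2.7, -0.0, -0.0, -0.0, -0.0]
11 [0.0, 3.1, -0.0, -0.0, -0.0, -0.0]
12 [0.0, 3.1, 0.0, -0.0, -0.0, -0.0]
[74.5, 75.7, 76.9, 78.1, 79.3, 80.4, 81.6, 82.8, 84.0, 85.0, 85.0, 85.0]
[ 0.00367494 -0.01900485  0.17185997] [ 0.00298068 -0.02023     0.17204891]
```

Call:
send_rows:
  plan:
    - [59,0,1.9,-0.8,0.017,0,0]
    - [60.3,0,1.9,-0.9,0.018,0,0]
    - [61.6,0,1.9,-0.8,0.017,0,0]
    - [62.9,0,2,-0.9,0.018,0,0]
    - [64.2,0,1.9,-0.9,0.017,0,0]
    - [65.5,0,1.9,-0.9,0.017,0,0]
    - [66.8,0,2,-0.9,0.018,0,0]
    - [68.1,0,1.9,-1,0.017,0,0]
    - [69.4,0,2,-0.9,0.018,0,0]
    - [70.7,0,1.9,-1,0.017,0,0]
    - [72,0,2,-0.9,0.018,0,0]
    - [73.3,0,1.9,-1,0.017,0,0]

```text
time_s: 18.55
tool_pos: [0.5885, -0.0307, 0.1641]
tool_rot: [-130.9, 0.0, 13.0]
force: [-0.1, 0.0, -0.7]
grip_width: 0.0724
```

Call:
send_rows:
  plan:
    - [74.5,0,1.8,-0.9,0.016,0,0]
    - [75.7,0,1.8,-0.9,0.016,0,0]
    - [76.9,0,1.8,-0.9,0.016,0,0]
    - [78.1,0,1.8,-1,0.016,0,0]
    - [79.3,0,1.8,-0.9,0.016,0,0]
    - [80.4,0,1.8,-0.9,0.016,0,0]
    - [81.6,0,2.2,-0.6,0.009,0,0]
    - [82.8,0,2.5,-0.2,0,0,0]
    - [84,0,2.5,-0.1,0,0,0]
    - [85,0,2.7,0,0,0,0]
    - [85,0,3.1,0,0,0,0]
    - [85,0,3.1,0,0,0,0]

```text
time_s: 19.75
tool_pos: [0.5932, -0.051, 0.1465]
tool_rot: [-125.0, -0.0, 13.0]
force: [-0.7, -0.1, -2.6]
grip_width: 0.0847
```

```bash
python3 chk.py
python3 - <<'E'
from h import *
seg(60,72,12);seg(72,82,12);seg(82,90,12)
p,R=cur();print(w2b(p),w2b(wp(60)[0]))
im=env.read_camera("scene");a=cv2.resize(im[140:250,190:330],None,fx=4,fy=4,interpolation=cv2.INTER_CUBIC)
cv2.imwrite("pics/s8.png",a[...,::-1])
k=env.get_calibration("top")
for t in(55,60,90):
    t=np.radians(t);B=lambda yb,h:b2w([CX,PY+yb*np.cos(t)-h*np.sin(t),.03+yb*np.sin(t)+h*np.cos(t)])
    print("captop px top/scene",proj(k,B(.03,.195)).round(),proj(env.get_calibration("scene"),B(.03,.195)).round())
E
```

```text
scene 0.6 [224.0, 173.0, 285.0, 224.0]
top 0.98 [146.0, 234.0, 178.0, 266.0]
top 0.94 [216.0, 178.0, 289.0, 217.0]
19.95 [ 0.3 -1.  -0.8]
1 [0.1, 3.4, 0.2, -0.0, -0.0, -0.0]
2 [-0.0, 3.4, 0.1, -0.0, -0.0, -0.0]
3 [-0.0, 3.4, 0.3, -0.0, -0.0, -0.0]
4 [-0.0, 3.4, 0.3, -0.0, -0.0, -0.0]
5 [-0.0, 3.4, 0.3, -0.0, -0.0, -0.0]
6 [-0.0, 3.4, 0.4, -0.0, -0.0, -0.0]
7 [-0.0, 3.4, 0.5, -0.0, -0.0, -0.0]
8 [-0.0, 3.3, 0.5, -0.0, -0.0, -0.0]
9 [-0.0, 3.4, 0.6, -0.0, -0.0, -0.0]
10 [-0.0, 3.3, 0.7, -0.0, -0.0, -0.0]
11 [-0.0, 3.4, 0.7, -0.0, -0.0, -0.0]
12 [-0.0, 3.3, 0.7, -0.0, -0.0, -0.0]
[85.0, 85.0, 85.0, 85.0, 85.0, 85.0, 85.0, 85.0, 85.0, 85.0, 85.0, 85.0]
1 [-0.0, 2.8, 0.7, -0.0, -0.0, -0.0]
2 [-0.0, 2.7, 0.8, -0.0, -0.0, -0.0]
3 [-0.0, 2.8, 0.7, -0.0, -0.0, -0.0]
4 [-0.0, 2.7, 0.8, -0.0, -0.0, -0.0]
5 [-0.0, 2.7, 0.9, -0.0, -0.0, -0.0]
6 [-0.0, 2.7, 0.8, -0.0, -0.0, -0.0]
7 [-0.0, 2.7, 1.0, -0.0, -0.0, -0.0]
8 [-0.0, 2.7, 0.9, -0.0, -0.0, -0.0]
9 [-0.0, 2.6, 1.0, -0.0, -0.0, -0.0]
10 [-0.0, 2.7, 1.0, -0.0, -0.0, -0.0]
11 [-0.0, 2.6, 1.1, -0.0, -0.0, -0.0]
12 [-0.0, 2.6, 1.1, -0.0, -0.0, -0.0]
[85.0, 85.0, 85.0, 85.0, 85.0, 85.0, 85.0, 85.0, 85.0, 85.0, 85.0, 85.0]
1 [-0.0, 2.1, 1.0, -0.0, -0.0, -0.0]
2 [-0.0, 2.1, 0.9, -0.0, -0.0, -0.0]
3 [-0.0, 2.0, 1.0, -0.0, -0.0, -0.0]
4 [-0.0, 2.1, 1.0, -0.0, -0.0, -0.0]
5 [-0.0, 2.0, 1.0, -0.0, -0.0, -0.0]
6 [-0.0, 2.0, 1.0, -0.0, -0.0, -0.0]
7 [-0.0, 2.0, 1.1, -0.0, -0.0, -0.0]
8 [-0.0, 2.0, 1.0, -0.0, -0.0, -0.0]
9 [-0.0, 2.0, 1.2, -0.0, -0.0, -0.0]
10 [-0.0, 2.0, 1.1, -0.0, -0.0, -0.0]
11 [-0.0, 1.9, 1.1, -0.0, -0.0, -0.0]
12 [-0.0, 2.0, 1.2, -0.0, -0.0, -0.0]
[85.0, 85.0, 85.0, 85.0, 85.0, 85.0, 85.0, 85.0, 85.0, 85.0, 85.0, 85.0]
[ 0.00371048 -0.0643232   0.14660268] [ 0.00298068 -0.06572858  0.14672325]
captop px top/scene [[285. 186.]] [[229. 177.]]
captop px top/scene [[289. 186.]] [[226. 178.]]
captop px top/scene [[300. 189.]] [[218. 189.]]
```

Bottle is at about 58–60°, resting on the lower finger as planned. I'll continue lowering.

Call:
send_rows:
  plan:
    - [85,0.1,3.4,0.2,0,0,0]
    - [85,0,3.4,0.1,0,0,0]
    - [85,0,3.4,0.3,0,0,0]
    - [85,0,3.4,0.3,0,0,0]
    - [85,0,3.4,0.3,0,0,0]
    - [85,0,3.4,0.4,0,0,0]
    - [85,0,3.4,0.5,0,0,0]
    - [85,0,3.3,0.5,0,0,0]
    - [85,0,3.4,0.6,0,0,0]
    - [85,0,3.3,0.7,0,0,0]
    - [85,0,3.4,0.7,0,0,0]
    - [85,0,3.3,0.7,0,0,0]

```text
time_s: 21.2
tool_pos: [0.5975, -0.0695, 0.1101]
tool_rot: [-124.9, 0.0, 13.0]
force: [-0.5, -0.8, -1.6]
grip_width: 0.085
```

```bash
python3 chk.py
python3 - <<'E'
from h import *
for c in("top","scene"):
  k=env.get_calibration(c)
  for t in(67,72,80):
    t=np.radians(t);B=lambda yb,h:b2w([CX,PY+yb*np.cos(t)-h*np.sin(t),.03+yb*np.sin(t)+h*np.cos(t)])
    print(c,proj(k,[B(.03,.195),B(.048,.195),B(0,0)]).round().tolist())
E
```

```text
scene 0.69 [326.0, 194.0, 361.0, 237.0]
scene 0.59 [218.0, 178.0, 278.0, 224.0]
scene 0.51 [194.0, 118.0, 222.0, 145.0]
top 0.58 [222.0, 179.0, 296.0, 215.0]
21.4 [-0.1 -0.6 -1.3]
top [[293.0, 186.0], [291.0, 186.0], [231.0, 205.0]]
top [[296.0, 186.0], [294.0, 186.0], [231.0, 205.0]]
top [[299.0, 187.0], [298.0, 186.0], [231.0, 205.0]]
scene [[223.0, 179.0], [224.0, 177.0], [271.0, 218.0]]
scene [[221.0, 181.0], [222.0, 179.0], [271.0, 218.0]]
scene [[219.0, 184.0], [219.0, 181.0], [271.0, 218.0]]
```

Consistent with 72° on the finger. Continuing down.

Call:
send_rows:
  plan:
    - [85,0,2.8,0.7,0,0,0]
    - [85,0,2.7,0.8,0,0,0]
    - [85,0,2.8,0.7,0,0,0]
    - [85,0,2.7,0.8,0,0,0]
    - [85,0,2.7,0.9,0,0,0]
    - [85,0,2.7,0.8,0,0,0]
    - [85,0,2.7,1,0,0,0]
    - [85,0,2.7,0.9,0,0,0]
    - [85,0,2.6,1,0,0,0]
    - [85,0,2.7,1,0,0,0]
    - [85,0,2.6,1.1,0,0,0]
    - [85,0,2.6,1.1,0,0,0]

```text
time_s: 22.6
tool_pos: [0.5997, -0.0788, 0.0775]
tool_rot: [-124.9, 0.0, 13.0]
force: [0.1, -0.9, -1.3]
grip_width: 0.085
```

Call:
send_rows:
  plan:
    - [85,0,2.1,1,0,0,0]
    - [85,0,2.1,0.9,0,0,0]
    - [85,0,2,1,0,0,0]
    - [85,0,2.1,1,0,0,0]
    - [85,0,2,1,0,0,0]
    - [85,0,2,1,0,0,0]
    - [85,0,2,1.1,0,0,0]
    - [85,0,2,1,0,0,0]
    - [85,0,2,1.2,0,0,0]
    - [85,0,2,1.1,0,0,0]
    - [85,0,1.9,1.1,0,0,0]
    - [85,0,2,1.2,0,0,0]

```text
time_s: 23.8
tool_pos: [0.6005, -0.082, 0.0506]
tool_rot: [-124.9, -0.0, 13.0]
force: [0.2, -0.3, -0.1]
grip_width: 0.0852
```

```bash
python3 chk.py
python3 - <<'E'
from h import *
p,R=cur();print(w2b(p),w2b(wp(90)[0]))
q,R,w=wp(90)
d=lambda a,b:(q+b2w([0,a,b])-b2w([0,0,0]))
go([(d(0,-.010),R,8),(d(-.06,-.010),R,4)])
for c in("top","scene"):
  k=env.get_calibration(c)
  for t in(84,90):
    t=np.radians(t);B=lambda yb,h:b2w([CX,PY+yb*np.cos(t)-h*np.sin(t),.03+yb*np.sin(t)+h*np.cos(t)])
    print(c,proj(k,[B(.03,.195),B(.048,.195),B(0,0),B(.06,0)]).round().tolist())
E
```

```text
scene 0.89 [214.0, 184.0, 274.0, 224.0]
scene 0.78 [329.0, 192.0, 360.0, 237.0]
top 0.94 [143.0, 235.0, 180.0, 268.0]
top 0.78 [228.0, 180.0, 294.0, 215.0]
24.0 [-0.6 -1.2 -1.2]
[ 0.00383644 -0.09597825  0.05086445] [ 0.00298068 -0.09785362  0.05083095]
1 [-0.0, 1.0, 0.7, -0.0, -0.0, -0.0]
2 [-0.0, 1.0, 0.7, -0.0, -0.0, -0.0]
3 [-0.0, 1.0, 0.7, -0.0, -0.0, -0.0]
4 [-0.0, 1.0, 0.7, -0.0, -0.0, -0.0]
5 [-0.0, 1.0, 0.7, -0.0, -0.0, -0.0]
6 [-0.0, 1.1, 0.7, -0.0, -0.0, -0.0]
7 [-0.0, 1.0, 0.8, -0.0, -0.0, -0.0]
8 [-0.0, 1.1, 0.7, -0.0, -0.0, -0.0]
9 [0.0, 8.6, -12.3, -0.0, -0.0, -0.0]
10 [0.0, 8.6, -12.3, -0.0, -0.0, -0.0]
11 [0.0, 8.6, -12.3, -0.0, -0.0, -0.0]
12 [0.0, 8.6, -12.2, -0.0, -0.0, -0.0]
top [[300.0, 188.0], [300.0, 187.0], [231.0, 205.0], [228.0, 202.0]]
top [[300.0, 189.0], [301.0, 188.0], [231.0, 205.0], [230.0, 202.0]]
scene [[218.0, 186.0], [218.0, 183.0], [271.0, 218.0], [273.0, 210.0]]
scene [[218.0, 189.0], [217.0, 186.0], [271.0, 218.0], [271.0, 209.0]]
```

Call:
send_rows:
  plan:
    - [85,0,1,0.7,0,0,0]
    - [85,0,1,0.7,0,0,0]
    - [85,0,1,0.7,0,0,0]
    - [85,0,1,0.7,0,0,0]
    - [85,0,1,0.7,0,0,0]
    - [85,0,1,0.7,0,0,0]
    - [85,0,0,0,0,0,0]

```text
time_s: 24.7
tool_pos: [0.6003, -0.0821, 0.0431]
tool_rot: [-124.9, 0.0, 13.0]
force: [0.2, 0.4, -0.5]
grip_width: 0.0849
```

```bash
python3 chk.py
python3 - <<'E'
from h import *
p,R=cur();print(w2b(p))
im=env.read_camera("scene");cv2.imwrite("pics/s9.png",cv2.resize(im[150:240,190:310],None,fx=6,fy=6,interpolation=cv2.INTER_CUBIC)[...,::-1])
E
```

```text
scene 0.91 [216.0, 185.0, 276.0, 220.0]
scene 0.67 [331.0, 192.0, 360.0, 238.0]
scene 0.27 [221.0, 203.0, 307.0, 248.0]
top 0.7 [228.0, 179.0, 296.0, 217.0]
top 0.7 [144.0, 237.0, 176.0, 266.0]
24.9 [-0.3 -0.  -0.4]
[ 0.00387654 -0.09630586  0.04339866]
```

Vertical support force is back to about 0, so the bottle is lying down. I'll back the fingers out horizontally, then go upright with the fingers closed behind the cap.

Run:
```python
from h import *
s=json.load(open("cmd.json"));q,R,w=wp(90);R=tilt(55)
p=w2b(q);p[2]-=.0074;P=lambda y,z:b2w([p[0],y,z])
s=[P(p[1],p[2]).tolist(),R.as_quat().tolist()];json.dump(s,open("cmd.json","w"))
go([(P(p[1]-.024,p[2]),R,5),(P(p[1]-.066,p[2]),R,4)])
go([(*tool_at(0,-.20,.10),12),(*tool_at(0,-.20,.015),5)])
```

```text
1 [-0.0, 2.8, -3.9, 0.0, 0.0, 0.0]
2 [0.0, 2.7, -3.9, 0.0, 0.0, 0.0]
3 [-0.0, 2.8, -4.0, 0.0, 0.0, 0.0]
4 [-0.0, 2.7, -3.9, 0.0, 0.0, 0.0]
5 [-0.0, 2.8, -4.0, 0.0, 0.0, 0.0]
6 [-0.0, 6.0, -8.6, 0.0, 0.0, 0.0]
7 [-0.0, 6.0, -8.6, 0.0, 0.0, 0.0]
8 [-0.0, 6.0, -8.6, 0.0, 0.0, 0.0]
9 [-0.0, 6.1, -8.6, 0.0, 0.0, 0.0]
1 [-0.0, -2.1, -5.2, -0.08, 0.0, -0.0]
2 [-0.0, -1.7, -5.3, -0.08, 0.0, -0.0]
3 [-0.0, -1.3, -5.4, -0.08, 0.0, -0.0]
4 [0.0, -0.9, -5.5, -0.08, 0.0, -0.0]
5 [0.0, -0.4, -5.6, -0.08, 0.0, -0.0]
6 [0.0, 0.0, -5.6, -0.08, 0.0, -0.0]
7 [-0.0, 0.5, -5.6, -0.08, 0.0, -0.0]
8 [-0.0, 0.9, -5.5, -0.08, 0.0, -0.0]
9 [-0.0, 1.4, -5.4, -0.08, 0.0, -0.0]
10 [-0.0, 1.8, -5.3, -0.08, 0.0, -0.0]
11 [-0.0, 2.3, -5.1, -0.08, 0.0, -0.0]
12 [-0.0, 2.6, -5.0, -0.08, 0.0, -0.0]
13 [-0.0, 0.0, 17.0, 0.0, 0.0, 0.0]
14 [-0.0, 0.0, 17.0, 0.0, 0.0, 0.0]
15 [-0.0, 0.0, 17.0, 0.0, 0.0, 0.0]
16 [-0.0, 0.0, 17.0, 0.0, 0.0, 0.0]
17 [-0.0, 0.0, 17.0, 0.0, 0.0, 0.0]
```

Call:
send_rows:
  plan:
    - [85,0,2.8,-3.9,0,0,0]
    - [85,0,2.7,-3.9,0,0,0]
    - [85,0,2.8,-4,0,0,0]
    - [85,0,2.7,-3.9,0,0,0]
    - [85,0,2.8,-4,0,0,0]
    - [85,0,6,-8.6,0,0,0]
    - [85,0,6,-8.6,0,0,0]
    - [85,0,6,-8.6,0,0,0]
    - [85,0,6.1,-8.6,0,0,0]

```text
time_s: 25.85
tool_pos: [0.6155, -0.1477, 0.0431]
tool_rot: [-125.0, 0.0, 12.9]
force: [-0.8, 0.1, 0.3]
grip_width: 0.0851
```

Call:
send_rows:
  plan:
    - [85,0,-2.1,-5.2,-0.08,0,0]
    - [70,0,-1.7,-5.3,-0.08,0,0]
    - [60,0,-1.3,-5.4,-0.08,0,0]
    - [50,0,-0.9,-5.5,-0.08,0,0]
    - [40,0,-0.4,-5.6,-0.08,0,0]
    - [20,0,0,-5.6,-0.08,0,0]
    - [0,0,0.5,-5.6,-0.08,0,0]
    - [0,0,0.9,-5.5,-0.08,0,0]
    - [0,0,1.4,-5.4,-0.08,0,0]
    - [0,0,1.8,-5.3,-0.08,0,0]
    - [0,0,2.3,-5.1,-0.08,0,0]
    - [0,0,2.6,-5,-0.08,0,0]

```text
time_s: 27.05
tool_pos: [0.6239, -0.1822, 0.1009]
tool_rot: [179.9, -0.1, 12.9]
force: [-0.7, -0.3, -0.5]
grip_width: 0.0055
```

Call:
send_rows:
  plan:
    - [0,0,0,17,0,0,0]
    - [0,0,0,17,0,0,0]
    - [0,0,0,17,0,0,0]
    - [0,0,0,17,0,0,0]
    - [0,0,0,17,0,0,0]
    - [0,0,0,0,0,0,0]
    - [0,0,0,0,0,0,0]

```text
time_s: 27.75
tool_pos: [0.623, -0.1817, 0.014]
tool_rot: [-179.9, 0.1, 12.9]
force: [0.2, -0.6, 0.9]
grip_width: 0.0003
```

```bash
python3 chk.py
python3 - <<'E'
from h import *
p,R=cur();print(w2b(p),R.as_euler('xyz',degrees=True).round(1))
k=env.get_calibration("wrist");im=env.read_camera("wrist");cv2.imwrite("pics/w8.png",im[...,::-1])
k2=env.get_calibration("top");env.read_camera("top")
d=[d for d in env.regions_of("top","bottle") if d["rect"][0]>190]
for x in d[:1]:
    m=x["region"].astype(np.uint8);r=cv2.minAreaRect(np.argwhere(m)[:,::-1].astype(np.float32));b=cv2.boxPoints(r)
    print([w2b(w).round(3).tolist() for w in onplane(k2,b,.09)])
env.read_camera("wrist")
for x in env.regions_of("wrist","bottle")[:2]:
    m=x["region"].astype(np.uint8);b=cv2.boxPoints(cv2.minAreaRect(np.argwhere(m)[:,::-1].astype(np.float32)))
    print(x["confidence"],[w2b(w).round(3).tolist() for w in onplane(k,b,.09)])
E
```

```text
scene 0.89 [330.0, 193.0, 361.0, 242.0]
scene 0.61 [215.0, 185.0, 277.0, 225.0]
top 0.78 [228.0, 177.0, 286.0, 217.0]
top 0.6 [144.0, 236.0, 180.0, 266.0]
top 0.48 [188.0, 180.0, 287.0, 234.0]
27.95 [ 0.5 -0.3 -0.1]
[ 0.00478637 -0.19881102  0.01591698] [-1.8e+02 -1.0e-01  1.3e+01]
[[0.035, 0.039, 0.09], [0.036, -0.11, 0.09], [-0.033, -0.11, 0.09], [-0.033, 0.038, 0.09]]
0.71 [[0.045, -0.082, 0.09], [0.078, -0.15, 0.09], [0.02, -0.175, 0.09], [-0.023, -0.098, 0.09]]
```

The bottle lies straight along the bed: foot edge at y ≈ 38 mm, body x within −33 to +35 mm. I'll push about 82 mm towards the stop.

Call:
send_rows:
  plan:
    - [0,-0.8,-8,0,0,0,0]
    - [0,-0.8,-8,0,0,0,0]
    - [0,-0.4,-5,0,0,0,0]
    - [0,0,-5,0,0,0,0]
    - [0,0,-5,0,0,0,0]
    - [0,0,-5,0,0,0,0]
    - [0,0,-5,0,0,0,0]
    - [0,0,-5,0,0,0,0]
    - [0,0,-5,0,0,0,0]
    - [0,0,-5,0,0,0,0]
    - [0,0,-5,0,0,0,0]
    - [0,0,-5,0,0,0,0]

```text
time_s: 29.4
tool_pos: [0.6065, -0.1173, 0.0149]
tool_rot: [-179.9, 0.0, 13.0]
force: [1.1, -2.9, -0.8]
grip_width: 0.0003
```

```bash
cat > foot.py <<'E'
from h import *
o=env.get_obs();p,R=cur();print(o["time_s"],w2b(p).round(4),R.inv().apply(o["force"]).round(1))
k2=env.get_calibration("top");env.read_camera("top")
for x in env.regions_of("top","bottle"):
    if 185<x["rect"][0]<245:
        b=cv2.boxPoints(cv2.minAreaRect(np.argwhere(x["region"])[:,::-1].astype(np.float32)))
        print(round(x["confidence"],2),[w2b(w).round(3)[:2].tolist() for w in onplane(k2,b,.09)])
E
python3 foot.py
```

```text
29.4 [ 0.0019 -0.132   0.0149] [0.4 3.  0.8]
0.84 [[0.033, 0.073], [0.033, -0.041], [-0.032, -0.04], [-0.031, 0.074]]
```

Call:
send_rows:
  plan:
    - [0,0,-5,0,0,0,0]
    - [0,0,-5,0,0,0,0]
    - [0,0,-5,0,0,0,0]
    - [0,0,-5,0,0,0,0]
    - [0,0,-5,0,0,0,0]
    - [0,0,-5,0,0,0,0]
    - [0,0,-5,0,0,0,0]
    - [0,0,-3,0,0,0,0]
    - [0,0,-2,0,0,0,0]
    - [0,0,0,0,0,0,0]

```text
time_s: 30.5
tool_pos: [0.5975, -0.0781, 0.0149]
tool_rot: [-179.9, 0.0, 13.0]
force: [-0.4, -0.9, -0.3]
grip_width: 0.0005
```

```bash
python3 foot.py
```

```text
30.5 [ 0.0018 -0.0918  0.0149] [-0.6  0.7  0.3]
0.7 [[0.162, 0.108], [0.15, 0.047], [0.082, 0.061], [0.095, 0.121]]
0.58 [[0.033, 0.114], [0.032, -0.023], [-0.033, -0.022], [-0.031, 0.114]]
```

Call:
send_rows:
  plan:
    - [0,0,-1.5,0,0,0,0]
    - [0,0,-1.5,0,0,0,0]
    - [0,0,-1.5,0,0,0,0]

```text
time_s: 30.9
tool_pos: [0.5966, -0.0748, 0.0149]
tool_rot: [-180.0, -0.0, 12.9]
force: [0.0, -2.1, -1.2]
grip_width: 0.0002
```

Call:
send_rows:
  plan:
    - [0,0,-1,0,0,0,0]
    - [0,0,-1,0,0,0,0]

```text
time_s: 31.1
tool_pos: [0.5961, -0.0725, 0.0149]
tool_rot: [-180.0, 0.0, 13.0]
force: [-0.1, -2.5, -1.0]
grip_width: 0.0006
```

Call:
send_rows:
  plan:
    - [0,0,-1,0,0,0,0]
    - [0,0,-1,0,0,0,0]

```text
time_s: 31.3
tool_pos: [0.5962, -0.0721, 0.0151]
tool_rot: [179.9, -0.0, 12.9]
force: [2.4, -6.3, -1.4]
grip_width: 0.0006
```

Call:
send_rows:
  plan:
    - [0,0,-1,0,0,0,0]
    - [0,0,-1,0,0,0,0]

```text
time_s: 31.5
tool_pos: [0.5964, -0.072, 0.0153]
tool_rot: [179.8, -0.1, 12.9]
force: [2.9, -10.1, -1.9]
grip_width: 0.0006
```

The bottle has stopped moving and force has risen to about 10 N, so the foot is against the stop. I'll back off and check.

Call:
send_rows:
  plan:
    - [0,0,3,0,0,0,0]
    - [0,0,6,0,0,0,0]
    - [0,0,15,0,0,0,0]
    - [0,0,20,0,0,0,0]
    - [0,0,20,0,0,0,0]
    - [0,0,20,-15,0,0,0]
    - [0,0,0,-40,0,0,0]
    - [0,0,0,-40,0,0,0]
    - [0,0,0,-40,0,0,0]
    - [0,0,0,-40,0,0,0]
    - [0,0,0,-40,0,0,0]
    - [0,0,0,0,0,0,0]

```text
time_s: 32.7
tool_pos: [0.6177, -0.1513, 0.2369]
tool_rot: [179.8, -0.6, 13.0]
force: [1.2, 0.4, 0.1]
grip_width: 0.0002
```

```bash
python3 foot.py
python3 - <<'E'
from h import *
T=env.read_camera("top");W=env.read_camera("wrist");S=env.read_camera("scene");r=lambda a:cv2.resize(a,(400,300),interpolation=cv2.INTER_CUBIC)
cv2.imwrite("pics/end.png",np.vstack([np.hstack([r(T[165:240,180:280]),r(S[160:250,215:335])]),np.hstack([r(W[60:270,60:340]),r(T)])])[...,::-1])
E
```

```text
32.7 [ 0.0052 -0.1675  0.2369] [ 1.2 -0.1 -0.1]
0.88 [[0.033, 0.12], [0.032, -0.072], [-0.033, -0.07], [-0.031, 0.12]]
```

View pics/end.png

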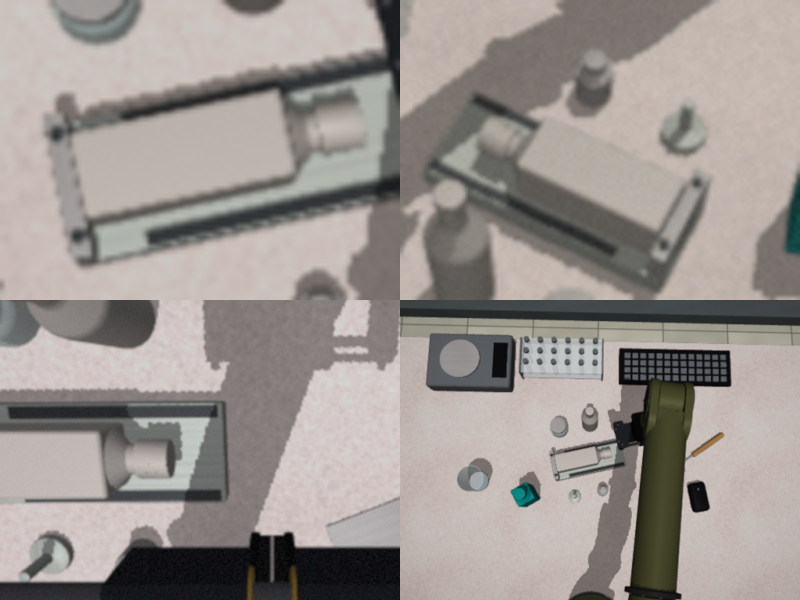

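The bottle lies along the bed with its foot edge parallel to and against the stop (top crop px 70–90, 130–220). Its cap points away from the stop, the bystanders are in place, and the arm is clear. Handing in.

```bash
python3 -c "
from cell import env
print(env.sign_off())"
```

```text
the job is handed in; nothing more can be done
None
```

The white bottle is lying on its side on the bed with its cap pointing away from the stop and its foot flush against the stop. The job was handed in at about 33 s of the 51 s allowed.

- **How it went down:** I straddled the cap with the fingers open about 10 mm wider than the cap. I tipped the bottle past its balance point and lowered it on the lower finger all the way to flat. I then backed the fingers out and pushed on the cap with them closed.
- **Flush against the stop:** during the push the bottle stopped moving and the force rose from about 2.5 N to about 10 N. The top camera puts both foot corners at y = 120 mm, which is where the stop face is, with the bottle parallel to the bed to within about 1°.
- **Everything else:** in the last picture the bystanders and the turquoise look-alike look unmoved, and the arm is clear of the bottle.

One check disagreed with the interface description. The real fingertips end about 30 mm behind the reported tool point, which all three cameras showed. I confirmed it by touching the bed lightly (about 10 N) and corrected for it before touching the bottle.

The weight on the finger was only 1–3 N, close to the sensor noise. So the support during lowering was followed mainly in the camera readings, which matched the planned tilt at each stage I checked.

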